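# Lock down the battery pack of a repaired power unit

### The job

Secure the battery pack in the repaired power unit: swing the hold-down arm over it, lifting its latch bar by the ball knob over the striker tooth, and let the bar drop right down into the catch. Then tighten the wing nut on the arm's pivot clockwise, in short strokes between the three capacitor cans, until it comes to its stop. Do not shove hard against the cans, leave the things lying round about where they are, and leave the bar down in the catch.

Things in the scene. Friction and masses are not known exactly. Their poses are not given: they have to be found in the camera images.
- pivot_axis (a point): On the vertical axis of the steel stud (12 mm thick, top 112 mm above the table) that carries the hold-down arm and, above it, the wing nut; the point is at the arm's top face, 57 mm up. The open steel chassis (240 x 360 mm, fixed) has its axes along this point's; the closed arm points along its +y, to the catch.
- catch (a point): Middle of the catch, a gap in a dark steel striker block, 218 mm from the stud axis, 58 mm up: at the underside of the resting bar. The gap is 26 mm long along the bar. On the side the arm comes from is the striker tooth: 14 mm thick, face 16 mm from this point, blunt top 18 mm above it. Opposite is the stop wall: face 10 mm from it, top 36 mm above. Floor 2 mm below.
- latch_knob (a point): Centre of the black ball knob (diameter 30 mm) on the latch bar, to be gripped from above. It stands on a thin stem (12 mm), its centre 30 mm above the bar's top face, 98 mm above the table with the bar at rest. It is 75 mm beyond the bar's pin and 35 mm higher than the pin.
- hold_arm (a joint): Swing of the aluminium hold-down arm (26 mm wide, ends 193 mm from the stud axis, underside 50 mm up) about the stud: 0 = closed at its stop, bar over the middle of the catch; positive = open, anticlockwise seen from above, at most 1.0 rad. Light friction (0.08 N m), stays where left. The bar can drop into the catch below about 0.035 rad.
- latch_bar (a joint): Tilt of the latch bar on the arm: 0 = at rest, level; positive = nose lifted, at most 0.6 rad. It falls by its own weight (about 0.15 kg). It must be raised above about 0.17 rad to pass the striker tooth.
- nut_center (a point): Centre of the steel wing nut, half-way up its wings, on the stud axis, 76 mm above the table. This point's x axis runs along the two wings. The hub is round, 52 mm in diameter, from 60 to 84 mm above the table; each wing is a flat upright fin 10 mm thick, from the hub out to 48 mm from the axis, from 62 to 90 mm above the table.
- wing_nut (a joint): Angle of the wing nut: grows as it is tightened (clockwise seen from above); 3.4 rad = tight, a hard stop. Steady friction of 0.1 N m (about 2.5 N at a wing). A finger can push a wing; it stays where it is left. It does not rise or sink. It starts 125 to 172 degrees short of the stop; at the stop the wings lie 7 degrees clockwise of the closed arm's line.
- latch_pin (a point): Level cross pin on the arm, 90 mm from the stud axis, 63 mm above the table, on which the steel latch bar pivots up and down. The bar (16 mm wide, 10 mm thick, 152 mm long) lies along the arm's top; its nose runs on to 236 mm from the stud axis, past the end of the arm.
- can_0: A capacitor can: an upright black cylinder with a bright top, diameter 22 mm, 86 mm tall, its top 92 mm above the table, fixed to the chassis; origin at the centre of its underside. The three cans stand 67 mm from the stud axis, 120 degrees apart: wings pass inside them, fingers beside the hub do not. This one is 32 degrees clockwise (seen from above) from the direction of the closed arm.
- can_1: The second can, 120 degrees anticlockwise from the first about the stud.
- can_2: The third can, 240 degrees anticlockwise from the first about the stud.
- remote: Black remote control lying loose, 160 x 45 x 18 mm; origin at the centre of its underside. Leave it.
- screwdriver: Loose screwdriver lying flat, about 200 mm long. Leave it.
- spray: Loose upright grey can, diameter 56 mm, 150 mm tall; origin at the centre of its underside. Leave it.
- parts_tray: Loose grey open tray, 110 x 140 x 40 mm; origin at the centre of its underside. Leave it.

How it is judged:
By the outcome, as a careful person would: the job done as asked, in the order asked, and still so for the second after the job is handed in, with the robot touching nothing.
It also fails if it takes over 69 s, if anything falls off the work surface, if the arm or the gripper's body presses on something with over 40 N, if the wrist force passes 120 N, or if a joint passes its speed limit or range.

### The arm

A 7-joint arm with a two-finger parallel gripper is mounted at the origin on the work surface. World frame = base frame: x ahead of the robot, y to its left, z up, the work surface at z = 0. Lengths are in mm, angles in rad, forces in N, time in s.
With the tool pointing down it reaches from about 425 to 825 mm from the base axis. Payload 3.6 kg.
Tool frame: the origin (TCP) lies on the centre line of the jaws, within the pads' length; the fingertips stand 25 mm ahead of it and the grasp point (between the pads) lies 6 mm ahead of it; z points along the fingers, y is the direction in which the jaws open and shut (so a half turn about z gives the same grasp; the last joint's range is limited). The gripper opens to 85 mm and grips with 20 to 120 N. Pads are 22 mm wide; open, the fingers measure 114 mm over their backs; the gripper's body (76 mm by 85 mm) begins 54 mm behind the grasp point. The pads swing forward as they close: fully open they stand 13 mm farther back than shut.
Start: joints at [1.159, 0.615, -0.013, 1.423, 0.008, 1.103, -0.04], TCP at [244.604, -602.191, 256.297] pointing down, gripper open.
Joint ranges: [-3.12, 3.12], [-0.3, 2.06], [-1.34, 1.32], [0.26, 2.42], [-1.36, 4.5], [0.01, 1.98], [-2.84, 2.84]. Speed limits (rad/s): [2.79, 2.79, 3.14, 3.14, 3.14, 3.14, 3.14].

### API

Orientations are given as a 3x3 rotation matrix whose columns are the frame's x, y, z axes.
In Python, from station import ctrl gives the robot as it stands. The module is installed in compiled form; this text tells all that it offers.
- The arm moves only by the shell command python3 -m crank 'ROWS' [FORCE]. ROWS is a JSON object of lists of equal length, an entry for each row: "dp": the shift along the tool's x, y, z in cm, a list of three; "rotation": the turn, a rotation vector about the tool's x, y, z in rad, a list of three; "gripper": the finger opening in cm, from 0 to 8.54. A call has 1 to 5 rows; each row is the pose to reach, as a shift and turn from the pose measured when the call began, along the tool's axes at that moment; what a row does not reach only later rows make up. A row lasts 1/8 s, in which the tool goes at most 62.5 mm and 10.7 degrees, less where a joint would pass 70% of its speed; a pose out of reach is approached as far as the arm can. A call with a gripper value outside its range is refused whole. The fingers move at their own pace and stop on an object; FORCE is the grip in N (left out, the last holds). Time passes only in rows, so rows that repeat a pose let the fingers close. It gives the time, the measured TCP pose, the force and the opening at its end, in the units of the state.
- ctrl.observe(): the state, without advancing time (a new reading comes with each control period).
- ctrl.read_camera(name): name is "scene" or "top" or "wrist"; returns a dict with "pixels" (480x640x3 uint8, red, green, blue), "range_z" (480x640 float32, mm along the optical axis (not along the pixel's ray), 0 where there is no reading), "intrinsics" (3x3 intrinsics, pixels), "R" (3x3) and "t" (3): a world point X has camera coordinates R X + t. Camera axes: x right, y down, z forward; pixel columns grow to the right and rows downward; lengths in mm; the calibration is good to about 2 mm. A picture is of the moment at which its call begins.
- ctrl.hand_in(): hands the job in, once; it reports no verdict.
The state is a dict: "clock": time; "qpos": joint angles; "qd": joint speeds; "effort": joint torques, N m; "tool_pos": TCP position; "orientation": TCP orientation; "contact_force": force on the tool from outside, world axes, zero at the start; "wrist_torque": the same for the moment, N m; "opening": finger opening in mm.
Only numpy, scipy, OpenCV 4.12 (cv2) and the standard library are available. Lean on these libraries where they do the work, as an engineer would, in place of code of your own. Each camera call takes 0.05 s, during which the arm holds its last target.

## Working session

There is one attempt and no reset: what is moved stays moved. The work goes in short steps, Python scripts to look and compute and a shell command to move; the robot and the scene stay as the last step left them, time stands still between calls to the robot, and variables do not carry over. Pictures are saved under pics/ and viewed, and the job is handed in when it is done.

```bash
mkdir -p pics
python3 - <<'E'
from station import ctrl
import cv2,numpy as np
print(ctrl.observe())
for n in("scene","top"):
    c=ctrl.read_camera(n); cv2.imwrite(f"pics/{n}0.png",c["pixels"][...,::-1])
    np.savez(f"{n}0.npz",**c); print(n,c["intrinsics"],c["R"],c["t"])
E
```

```text
{'clock': 0.0, 'qpos': array([ 1.15850362,  0.61592791, -0.0126712 ,  1.42491127,  0.00813415,
        1.10338563, -0.04042016]), 'qd': array([ 1.58113603e-03, -4.91898258e-05,  9.79413625e-04,  8.43002005e-04,
        1.08142805e-04,  2.31273103e-03,  3.62090359e-04]), 'effort': array([-6.98376844e-04, -4.69216490e+01,  2.58934116e-01, -1.71031862e+01,
        9.95706185e-03,  9.68886103e-03,  5.94426098e-06]), 'tool_pos': array([ 244.35523201, -601.56360289,  255.12816545]), 'orientation': array([[ 9.26460271e-01,  3.76391228e-01, -1.00519899e-03],
       [ 3.76392568e-01, -9.26457220e-01,  2.37784333e-03],
       [-3.62744904e-05, -2.58132680e-03, -9.99996668e-01]]), 'contact_force': array([ 0.09110461, -0.30650879, -0.1103276 ]), 'wrist_torque': array([-0.01817935,  0.00727929, -0.00479346]), 'opening': 85.52743252042072}
scene [[479.67426018   0.         326.22234289]
 [  0.         479.67426018 247.29844006]
 [  0.           0.           1.        ]] [[-0.7458033   0.66616571 -0.00082676]
 [ 0.54390951  0.60821433 -0.578133  ]
 [-0.38462953 -0.43162319 -0.81594212]] [ 410.44191002 -219.33046844 1255.9985065 ]
top [[556.38239282   0.         319.5647621 ]
 [  0.         556.38239282 248.03527794]
 [  0.           0.           1.        ]] [[-6.46086257e-04 -9.99923824e-01 -1.23259595e-02]
 [-9.94190452e-01  1.96896836e-03 -1.07617227e-01]
 [ 1.07633299e-01  1.21848212e-02 -9.94115991e-01]] [   2.59271348  561.74588416 1326.87686906]
```

View pics/scene0.png

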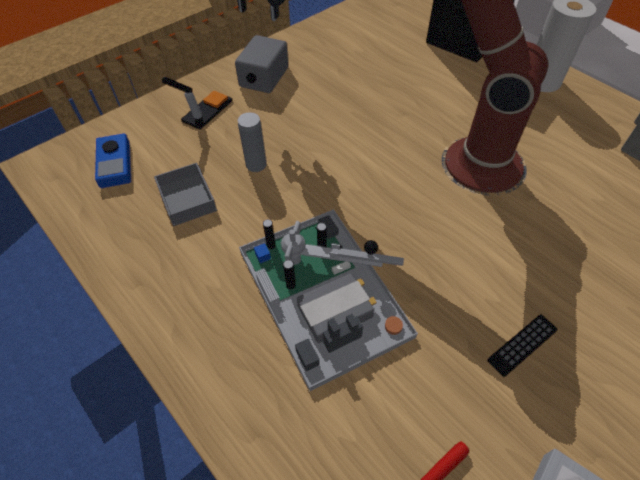

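View pics/top0.png

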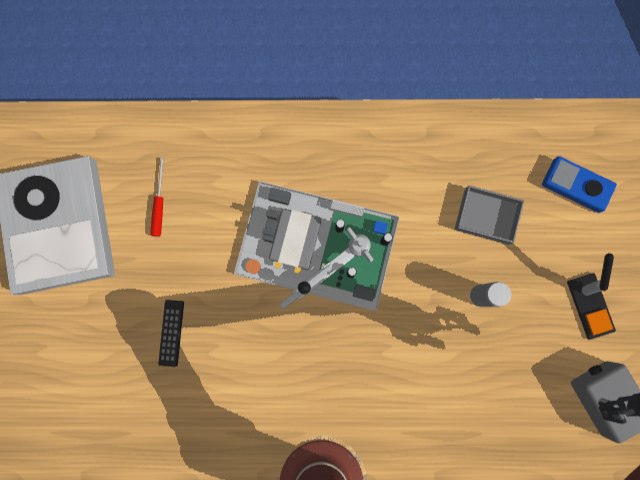

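The top view shows the chassis around (315,245), the stud/nut at (360,243), the knob at (304,288) and the open arm pointing lower left. The catch is at about (270,225). I'll enlarge both views.

Run:
```python
import cv2
a=cv2.imread("pics/top0.png")[170:320,220:420]; cv2.imwrite("pics/top0c.png",cv2.resize(a,None,fx=4,fy=4,interpolation=cv2.INTER_CUBIC))
a=cv2.imread("pics/scene0.png")[205:390,230:430]; cv2.imwrite("pics/scene0c.png",cv2.resize(a,None,fx=3.2,fy=3.2,interpolation=cv2.INTER_CUBIC))
```

```text
(no output)
```

View pics/top0c.png

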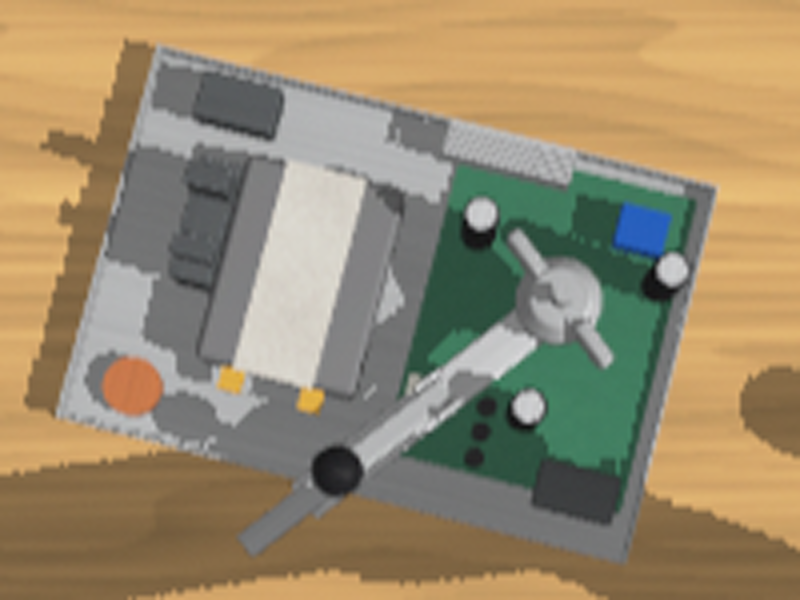

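View pics/scene0c.png

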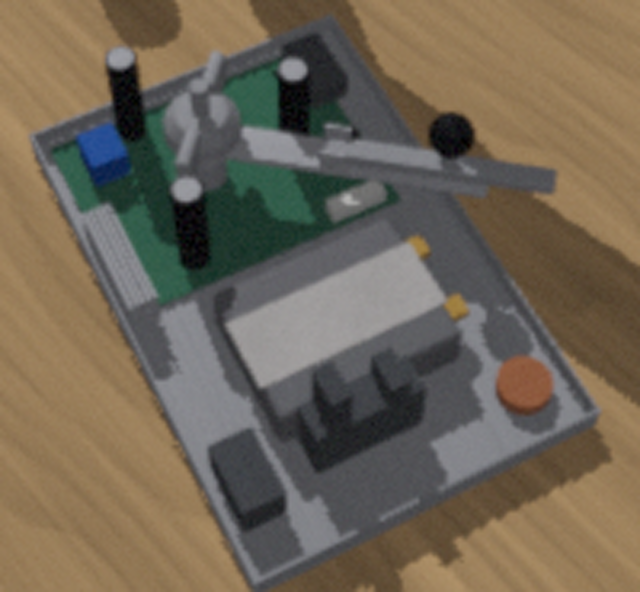

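```bash
cat > h.py <<'E'
import numpy as np,cv2
def P(c): return c["intrinsics"]@np.hstack([c["R"],np.array(c["t"]).reshape(3,1)])
def tri(c1,p1,c2,p2):
    X=cv2.triangulatePoints(P(c1),P(c2),np.array(p1,float).reshape(2,1),np.array(p2,float).reshape(2,1)); X=(X[:3]/X[3]).ravel()
    r=[]
    for c,p in((c1,p1),(c2,p2)):
        q=P(c)@np.r_[X,1]; r.append(np.round(q[:2]/q[2]-p,1))
    return X,r
def atz(c,p,z):
    R=np.array(c["R"]);C=-R.T@np.array(c["t"]).ravel()
    d=R.T@np.linalg.solve(c["intrinsics"],np.r_[np.array(p,float),1]); return C+d*(z-C[2])/d[2]
def proj(c,X):
    q=P(c)@np.r_[X,1]; return q[:2]/q[2]
E
python3 - <<'E'
from h import *
T=dict(np.load("top0.npz"));S=dict(np.load("scene0.npz"))
t=lambda x,y:(220+(x+.5)/4-.5,170+(y+.5)/4-.5); s=lambda x,y:(230+(x+.5)/3.2-.5,205+(y+.5)/3.2-.5)
L={"A":((481,214),(187,190),92),"B":((672,270),(121,58),92),"C":((527,408),(293,70),92),"knob":((337,471),(451,134),98),"w1":((515,237),(183,170),90),"w2":((605,360),(214,62),90),"stud":((553,293),(200,90),112)}
for n,(a,b,z) in L.items():
    X,r=tri(T,t(*a),S,s(*b)); print(n,X.round(1),r,"top@z",atz(T,t(*a),z).round(1),"sc@z",atz(S,s(*b),z).round(1))
E
```

```text
A [613.2 -46.   91.1] [array([-0.2,  0.2]), array([-0.4, -0. ])] top@z [613.6 -46.4  92. ] sc@z [613.  -44.8  92. ]
B [ 579.8 -157.    91.8] [array([-0.2,  0.2]), array([-0.5, -0.1])] top@z [ 580.3 -157.5   92. ] sc@z [ 579.2 -156.1   92. ]
C [500.  -72.5  91.2] [array([-0.,  0.]), array([-0.1, -0. ])] top@z [500.  -72.5  92. ] sc@z [500.3 -71.9  92. ]
knob [463.1  37.6  98.7] [array([-0.2,  0.2]), array([-0.4, -0. ])] top@z [463.5  37.2  98. ] sc@z [462.2  37.8  98. ]
w1 [601.2 -66.2  79.4] [array([-0.2,  0.2]), array([-0.5, -0.1])] top@z [600.2 -66.3  90. ] sc@z [604.6 -59.4  90. ]
w2 [ 529.2 -119.2   80.1] [array([ 0.1, -0.1]), array([0.3, 0. ])] top@z [ 528.  -118.1   90. ] sc@z [ 534.2 -113.3   90. ]
stud [565.  -87.4 111.8] [array([ 0.2, -0.2]), array([0.3, 0. ])] top@z [564.6 -87.  112. ] sc@z [565.6 -87.8 112. ]
```

Reading the pictures: can tops are at crop pixels (481,214), (672,270) and (527,408) in the top view, which triangulate to z≈91. The mean of the cans gives the stud axis as (564.3,-91.8), with all radii 67. The closed arm direction is 75.1°, the arm is open by about 0.92 rad, and the knob is at (463,37.6,98.5). The wings lie at about 36.5°, which leaves about 148° to the stop. I'll travel at height first.

```bash
python3 -m crank '{"dp":[[5.5,-2.3,0],[11,-4.6,0],[16.5,-6.9,0],[22,-9.2,0],[27.5,-11.5,0]],"rotation":[[0,0,-0.18],[0,0,-0.36],[0,0,-0.54],[0,0,-0.72],[0,0,-0.9]],"gripper":[8.5,8.5,8.5,8.5,8.5]}' 40
cat >> h.py <<'E'
def plan(p,yaw=None,st=None):
    "tool shift (cm) and turn to reach world TCP p with tool x at yaw deg, z down"
    from station import ctrl
    from scipy.spatial.transform import Rotation as Ro
    st=st or ctrl.observe(); R0=np.array(st["orientation"]); d=R0.T@(np.array(p)-st["tool_pos"])/10
    y0=np.degrees(np.arctan2(R0[1,0],R0[0,0]))
    a=np.radians(y0 if yaw is None else yaw); x=np.array([np.cos(a),np.sin(a),0]);z=np.array([0,0,-1.])
    R1=np.c_[x,np.cross(z,x),z]
    return d.round(2), Ro.from_matrix(R0.T@R1).as_rotvec().round(3)
def show():
    from station import ctrl
    s=ctrl.observe(); R=s["orientation"]
    print("t",round(s["clock"],2),"p",s["tool_pos"].round(1),"yaw",np.degrees(np.arctan2(R[1,0],R[0,0])).round(1),"z",R[:,2].round(3),"F",s["contact_force"].round(1),"T",s["wrist_torque"].round(2),"open",round(s["opening"],1),"q",s["qpos"].round(2))
E
python3 -c "
from h import *
show(); print(plan([480,-180,240],100)); print(plan([463,37.6,200],128))"
```

```text
clock: 0.72
tool_pos: [456.8, -390.1, 255.2]
orientation: [[0.276, 0.961, -0.002], [0.961, -0.276, 0.002], [0.002, -0.002, -1.0]]
contact_force: [0.6, 0.3, 0.4]
opening: 84.6
t 0.72 p [ 456.8 -390.1  255.2] yaw 74.0 z [-0.002  0.002 -1.   ] F [0.6 0.3 0.4] T [-0.03  0.04  0.07] open 84.6 q [ 0.84  0.55 -0.27  1.57  0.16  1.05  0.24]
(array([20.83, -3.55,  1.57]), array([-0.002, -0.002, -0.454]))
(array([ 41.27, -11.17,   5.62]), array([-0.001, -0.003, -0.942]))
```

```bash
python3 -m crank '{"dp":[[6,-1.6,0],[12,-3.2,0],[18,-4.8,1],[24,-6.4,2],[29.5,-8,3]],"rotation":[[0,0,-0.14],[0,0,-0.28],[0,0,-0.42],[0,0,-0.56],[0,0,-0.7]],"gripper":[8.5,8.5,8.5,8.5,8.5]}'
python3 -c "
from h import *
show(); print(plan([463,37.6,210],128))"
```

```text
clock: 1.35
tool_pos: [460.8, -82.4, 225.6]
orientation: [[-0.413, 0.911, -0.001], [0.911, 0.413, 0.002], [0.003, -0.0, -1.0]]
contact_force: [0.7, -0.4, 0.1]
opening: 84.8
t 1.35 p [460.8 -82.4 225.6] yaw 114.4 z [-0.001  0.002 -1.   ] F [ 0.7 -0.4  0.1] T [ 0.   -0.03 -0.01] open 84.8 q [ 0.49  0.41 -0.5   1.96  0.26  0.83  0.27]
(array([10.83,  5.15,  1.59]), array([ 0.   , -0.003, -0.238]))
```

```bash
python3 -m crank '{"dp":[[5.4,2.6,0.8],[10.8,5.15,1.6],[10.8,5.15,1.6]],"rotation":[[0,0,-0.12],[0,0,-0.238],[0,0,-0.238]],"gripper":[7,6,6]}'
python3 - <<'E'
from h import *
from station import ctrl
show()
for n in("wrist","top"):
    c=ctrl.read_camera(n); np.savez(f"{n}1.npz",**c); im=c["pixels"][...,::-1]
    if n=="top": im=cv2.resize(im[150:330,210:410],None,fx=3.3,fy=3.3)
    cv2.imwrite(f"pics/{n}1.png",im)
print(proj(dict(np.load("wrist1.npz")),[463,37.6,98.5]))
E
```

```text
clock: 1.72
tool_pos: [462.3, 43.1, 209.8]
orientation: [[-0.625, 0.781, -0.002], [0.781, 0.625, 0.006], [0.006, 0.002, -1.0]]
contact_force: [0.6, -1.0, -0.2]
opening: 60.1
t 1.73 p [462.3  43.1 209.8] yaw 128.7 z [-0.002  0.006 -1.   ] F [ 0.6 -1.  -0.2] T [-0.06 -0.02 -0.01] open 60.1 q [ 0.27  0.44 -0.57  1.99  0.32  0.8   0.19]
[310.21301152 260.56473443]
```

View pics/wrist1.png

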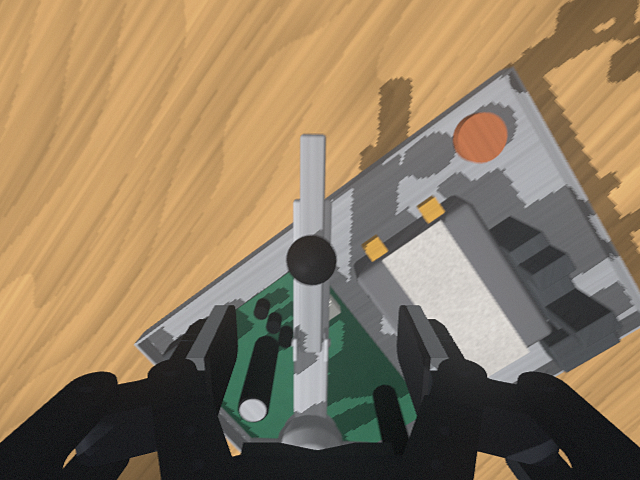

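View pics/top1.png

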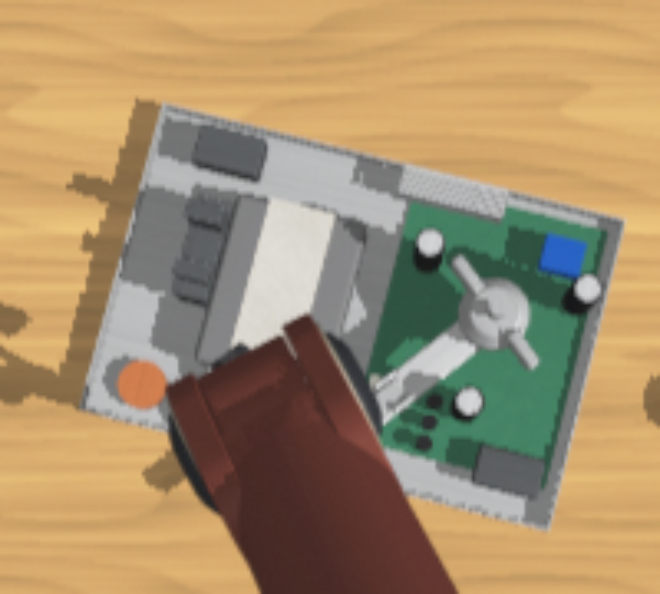

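The wrist view shows the knob at (311,260), against a predicted (310.2,260.6), so the knob position holds. I'll descend onto it.

```bash
python3 -c "
from h import *
print(plan([463,37.6,104.5],128))"
```

```text
(array([-0.03,  0.03, 10.51]), array([-0.001, -0.003,  0.001]))
```

```bash
python3 -m crank '{"dp":[[0,0,4.5],[0,0,8.5],[0,0,10.5],[0,0,10.5],[0,0,10.5]],"rotation":[[0,0,0],[0,0,0],[0,-0.003,0],[0,-0.003,0],[0,-0.003,0]],"gripper":[6,6,6,6,6]}'
python3 - <<'E'
from h import *
from station import ctrl
show()
c=ctrl.read_camera("wrist"); cv2.imwrite("pics/wrist2.png",c["pixels"][...,::-1])
E
```

```text
clock: 2.45
tool_pos: [463.3, 36.6, 105.3]
orientation: [[-0.615, 0.789, 0.001], [0.789, 0.615, -0.001], [-0.001, 0.0, -1.0]]
contact_force: [0.8, 0.9, 0.5]
opening: 59.9
t 2.45 p [463.3  36.6 105.3] yaw 128.0 z [ 0.001 -0.001 -1.   ] F [0.8 0.9 0.5] T [0.02 0.   0.05] open 59.9 q [ 0.17  0.6  -0.43  2.1   0.49  0.54  0.04]
```

View pics/wrist2.png

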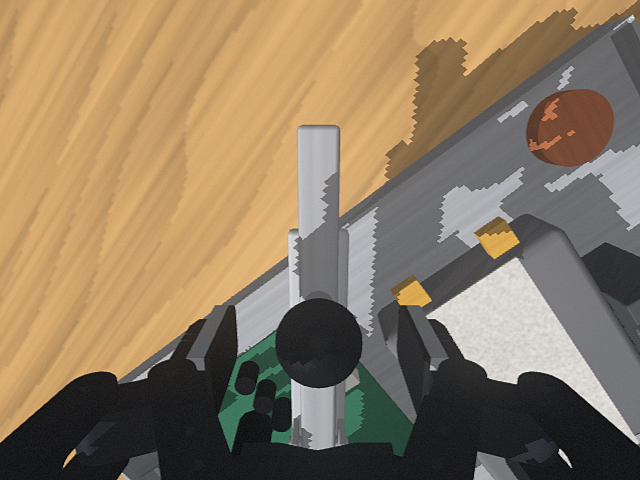

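The knob (319,343) sits centred between the pads at columns 235 and 405. I'll close on it.

```bash
python3 -m crank '{"dp":[[0,0,0],[0,0,0],[0,0,0],[0,0,0],[0,0,0]],"rotation":[[0,0,0],[0,0,0],[0,0,0],[0,0,0],[0,0,0]],"gripper":[2.4,2.4,2.4,2.4,2.4]}' 40
python3 - <<'E'
from h import *
show()
st=np.array([564.3,-91.8])
def tgt(th,a,k0=4):
    r=90+75*np.cos(a)-35*np.sin(a); z=63+75*np.sin(a)+35*np.cos(a)
    w=np.radians(75.1)+th
    return np.r_[st+r*np.array([np.cos(w),np.sin(w)]),z+6.8],np.degrees(w)
for th,a in((.923,.15),(.923,.3)): p,y=tgt(th,a); print(p.round(1),y,plan(p,y))
E
```

```text
clock: 3.12
tool_pos: [464.1, 36.8, 106.5]
orientation: [[-0.615, 0.789, 0.004], [0.789, 0.615, -0.001], [-0.003, 0.002, -1.0]]
contact_force: [-0.7, -0.9, 6.9]
opening: 27.8
t 3.12 p [464.1  36.8 106.5] yaw 127.9 z [ 0.004 -0.001 -1.   ] F [-0.7 -0.9  6.9] T [-0.2   0.08 -0.08] open 27.8 q [ 0.17  0.6  -0.43  2.1   0.49  0.54  0.04]
[466.5  33.5 115.6] 127.984004490575 (array([-0.41, -0.02, -0.91]), array([ 0.002,  0.003, -0.001]))
[471.2  27.5 125.4] 127.984004490575 (array([-1.17, -0.01, -1.89]), array([ 0.002,  0.003, -0.001]))
```

```bash
python3 -m crank '{"dp":[[-0.15,0,-0.4],[-0.4,0,-0.9],[-0.75,0,-1.4],[-1.1,0,-1.9],[-1.1,0,-1.9]],"rotation":[[0,0,0],[0,0,0],[0,0,0],[0,0,0],[0,0,0]],"gripper":[2.4,2.4,2.4,2.4,2.4]}'
python3 - <<'E'
from h import *
from station import ctrl
show()
for n in("wrist","scene"):
    c=ctrl.read_camera(n); im=c["pixels"][...,::-1]
    if n=="scene": im=cv2.resize(im[170:370,230:470],None,fx=3,fy=3)
    cv2.imwrite(f"pics/{n}3.png",im)
E
```

```text
clock: 3.75
tool_pos: [470.9, 27.6, 125.6]
orientation: [[-0.614, 0.789, 0.004], [0.789, 0.614, -0.001], [-0.003, 0.002, -1.0]]
contact_force: [1.4, -1.3, -5.8]
opening: 27.8
t 3.75 p [470.9  27.6 125.6] yaw 127.9 z [ 0.004 -0.001 -1.   ] F [ 1.4 -1.3 -5.8] T [-0.24 -0.29 -0.02] open 27.8 q [ 0.21  0.58 -0.47  2.06  0.46  0.6   0.09]
```

View pics/wrist3.png

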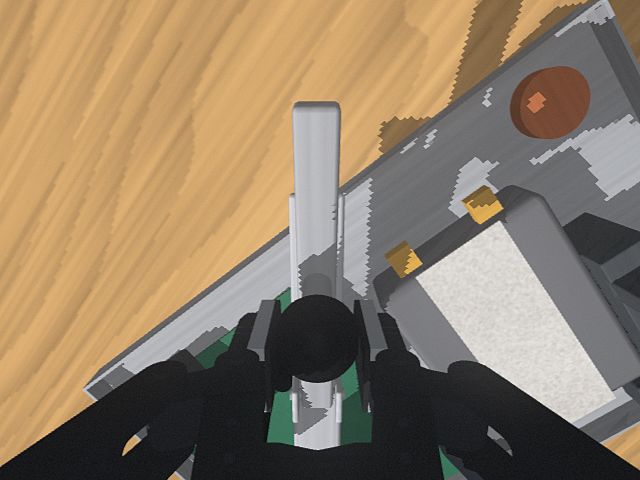

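View pics/scene3.png

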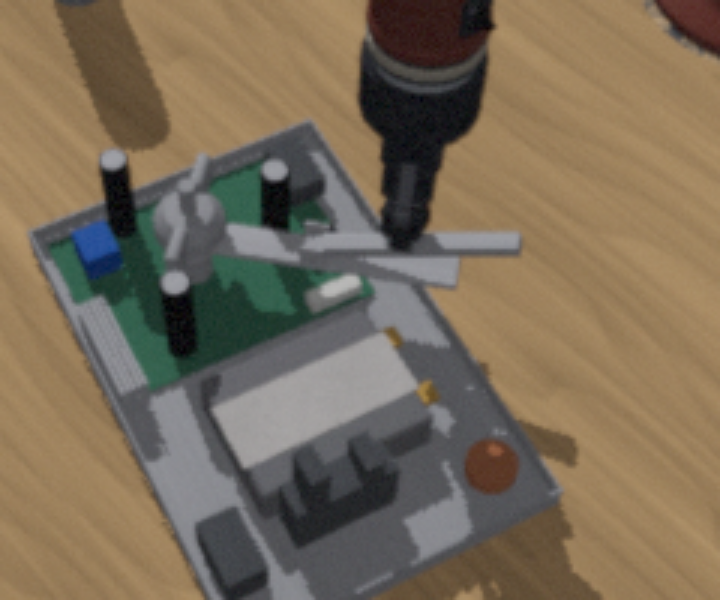

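The wrist view shows the knob held at (317,338), and the scene view shows the bar raised clear of the arm. Next I'll work out the swing arc.

```bash
cat >> h.py <<'E'
st=np.array([564.3,-91.8])
def tgt(th,a,off=7.2):
    r=90+75*np.cos(a)-35*np.sin(a); z=63+75*np.sin(a)+35*np.cos(a)
    w=np.radians(75.1)+th
    return np.r_[st+r*np.array([np.cos(w),np.sin(w)]),z+off],np.degrees(w)
E
python3 - <<'E'
from h import *
for th in(.81,.69,.57,.45,.33): p,y=tgt(th,.3); print(p.round(1),*plan(p,y))
E
```

```text
[485.2  37.2 125.8] [-0.15  1.72 -0.04] [0.002 0.003 0.112]
[501.2  45.7 125.8] [-0.46  3.51 -0.04] [0.002 0.003 0.232]
[518.2  52.3 125.8] [-0.98  5.25 -0.03] [0.002 0.003 0.352]
[535.7  56.8 125.8] [-1.71  6.91 -0.03] [0.003 0.003 0.472]
[553.7  59.1 125.8] [-2.63  8.47 -0.02] [0.003 0.002 0.592]
```

```bash
python3 -m crank '{"dp":[[-0.15,1.7,0],[-0.46,3.5,0],[-0.98,5.25,0],[-1.7,6.9,0],[-2.63,8.47,0]],"rotation":[[0,0,0.11],[0,0,0.23],[0,0,0.35],[0,0,0.47],[0,0,0.59]],"gripper":[2.4,2.4,2.4,2.4,2.4]}'
python3 - <<'E'
from h import *
show()
for th in(.25,.17,.09,.04,0.0): p,y=tgt(th,.29); print(p.round(1),*plan(p,y))
E
```

```text
clock: 4.47
tool_pos: [552.9, 59.8, 125.0]
orientation: [[-0.07, 0.998, 0.001], [0.998, 0.07, -0.001], [-0.001, 0.001, -1.0]]
contact_force: [-0.1, -1.4, -5.1]
opening: 27.8
t 4.47 p [552.9  59.8 125. ] yaw 94.0 z [ 0.001 -0.001 -1.   ] F [-0.1 -1.4 -5.1] T [-0.26 -0.04  0.08] open 27.8 q [ 0.04  0.65 -0.3   1.84  0.29  0.7  -0.35]
[565.8  60.1 125.2] [-0.07  1.29 -0.02] [0.001 0.001 0.08 ]
[578.   59.4 125.2] [-0.21  2.5  -0.02] [0.001 0.001 0.16 ]
[590.   57.9 125.2] [-0.46  3.69 -0.02] [0.001 0.001 0.24 ]
[597.4  56.4 125.2] [-0.65  4.42 -0.02] [0.001 0.001 0.29 ]
[603.3  55.  125.2] [-0.84  5.   -0.01] [0.001 0.001 0.33 ]
```

```bash
python3 -m crank '{"dp":[[-0.07,1.3,0],[-0.21,2.5,0],[-0.46,3.7,0],[-0.65,4.42,0],[-0.84,5,0]],"rotation":[[0,0,0.08],[0,0,0.16],[0,0,0.24],[0,0,0.29],[0,0,0.33]],"gripper":[2.4,2.4,2.4,2.4,2.4]}'
python3 - <<'E'
from h import *
from station import ctrl
show()
p,y=tgt(0,.29); print(plan(p,y))
for n in("wrist","scene","top"):
    c=ctrl.read_camera(n); im=c["pixels"][...,::-1]
    if n=="scene": im=cv2.resize(im[200:400,230:470],None,fx=3,fy=3)
    if n=="top": im=cv2.resize(im[150:330,210:410],None,fx=3.3,fy=3.3)
    cv2.imwrite(f"pics/{n}4.png",im)
show()
E
```

```text
clock: 5.1
tool_pos: [603.0, 55.5, 124.7]
orientation: [[0.258, 0.966, -0.001], [0.966, -0.258, -0.001], [-0.001, -0.001, -1.0]]
contact_force: [0.6, 0.3, -3.2]
opening: 27.6
t 5.1 p [603.   55.5 124.7] yaw 75.0 z [-0.001 -0.001 -1.   ] F [ 0.6  0.3 -3.2] T [0.23 0.34 0.13] open 27.6 q [-0.    0.7  -0.21  1.69  0.2   0.77 -0.56]
(array([-0.05,  0.05, -0.05]), array([-0.001,  0.001, -0.001]))
t 5.25 p [602.8  55.5 124.8] yaw 75.1 z [-0.001 -0.001 -1.   ] F [-0.2  1.6 -3.5] T [0.18 0.1  0.06] open 27.5 q [-0.    0.7  -0.21  1.69  0.2   0.77 -0.56]
```

View pics/wrist4.png

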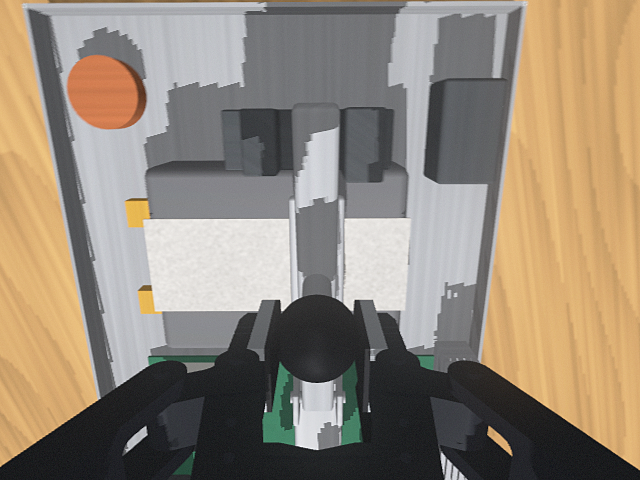

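View pics/scene4.png

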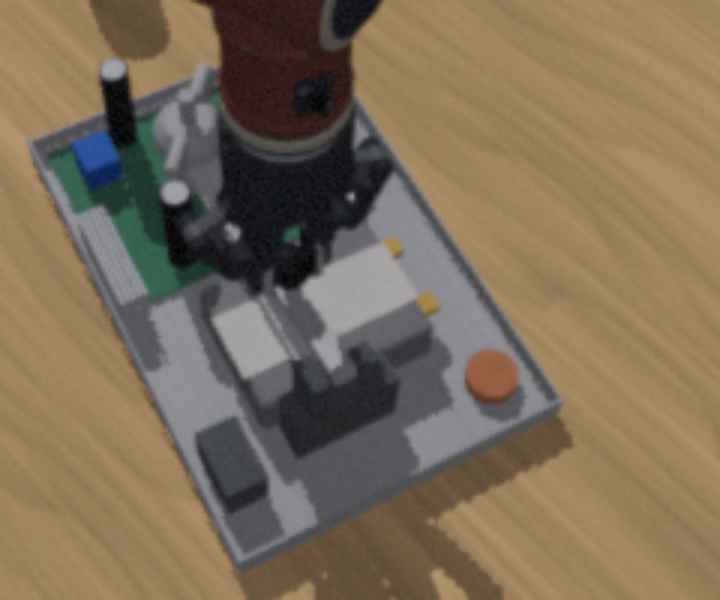

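The wrist view shows the bar (nose at 296–338, row 110) over the gap, with the tooth at 222–278 and the stop wall at 342–390. The arm is at 75°. I'll nudge it onto its stop and lower the bar along its arc.

Run:
```python
from h import *
for a in(.29,.2,.1,0): p,y=tgt(-.008,a,6.9); print(p.round(1),*plan(p,75.1))
```

```text
[604.5  54.6 124.9] [-0.04  0.19 -0.01] [-0.     0.001  0.001]
[605.8  59.2 119.1] [0.43 0.19 0.57] [-0.     0.001  0.001]
[607.   63.6 112.2] [0.88 0.2  1.26] [-0.     0.001  0.001]
[608.   67.3 104.9] [1.27 0.2  1.99] [-0.     0.001  0.001]
```

```bash
python3 -m crank '{"dp":[[0,0.2,0],[0.43,0.2,0.57],[0.88,0.2,1.26],[1.27,0.2,1.95],[1.27,0.2,1.95]],"rotation":[[0,0,0],[0,0,0],[0,0,0],[0,0,0],[0,0,0]],"gripper":[2.4,2.4,2.4,2.4,2.4]}'
python3 - <<'E'
from h import *
from station import ctrl
show()
p,y=tgt(0,0,6.9); print(plan(p,y))
c=ctrl.read_camera("wrist"); im=c["pixels"][...,::-1]
cv2.imwrite(f"pics/wrist5.png",im)
E
```

```text
clock: 5.88
tool_pos: [606.1, 67.1, 107.0]
orientation: [[0.255, 0.967, -0.005], [0.967, -0.255, -0.003], [-0.004, -0.004, -1.0]]
contact_force: [-8.0, -0.7, 10.0]
opening: 27.6
t 5.88 p [606.1  67.1 107. ] yaw 75.2 z [-0.005 -0.003 -1.   ] F [-8.  -0.7 10. ] T [-0.22  2.    0.27] open 27.6 q [-0.03  0.73 -0.2   1.69  0.2   0.74 -0.58]
(array([0.07, 0.05, 0.21]), array([-0.004,  0.004,  0.002]))
```

View pics/wrist5.png

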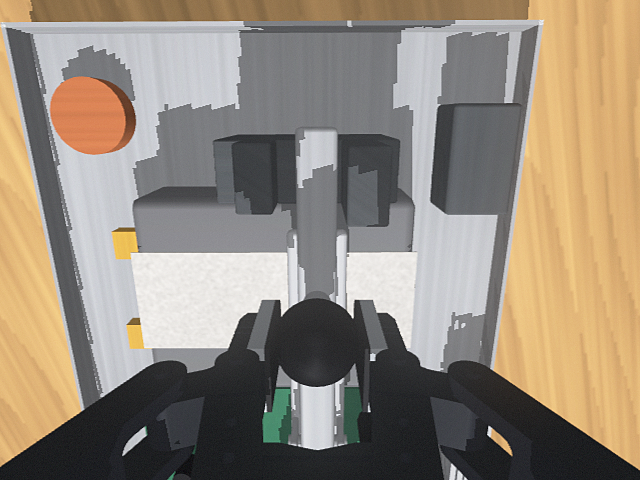

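The bar appears down in the gap, with the arm against its stop (-8 N in x) and +10 N upward, like at the grasp. I'll release and rise.

```bash
python3 -m crank '{"dp":[[0,-0.15,-0.1],[0,-0.15,-0.1],[0,-0.15,-0.1],[0,-0.15,-0.1],[0,-0.15,-0.1]],"rotation":[[0,0,0],[0,0,0],[0,0,0],[0,0,0],[0,0,0]],"gripper":[6,6,6,6,6]}'
python3 -m crank '{"dp":[[0,0,-4],[0,0,-8],[0,0,-10],[0,0,-10]],"rotation":[[0,0,0],[0,0,0],[0,0,0],[0,0,0]],"gripper":[6,6,6,6]}'
python3 - <<'E'
from h import *
from station import ctrl
show()
for n in("wrist","scene"):
    c=ctrl.read_camera(n); im=c["pixels"][...,::-1];np.savez(f"{n}6.npz",**c)
    if n=="scene": im=cv2.resize(im[200:400,230:470],None,fx=3,fy=3)
    cv2.imwrite(f"pics/{n}6.png",im)
c=dict(np.load("wrist6.npz"));p,y=tgt(0,0,0); print(proj(c,p))
E
```

```text
clock: 6.55
tool_pos: [604.7, 67.4, 107.9]
orientation: [[0.255, 0.967, -0.005], [0.967, -0.255, -0.003], [-0.004, -0.004, -1.0]]
contact_force: [-0.3, 0.0, 0.2]
opening: 59.9
clock: 7.05
tool_pos: [606.3, 67.9, 209.6]
orientation: [[0.255, 0.967, -0.001], [0.967, -0.255, -0.002], [-0.002, -0.0, -1.0]]
contact_force: [-0.7, -0.2, 0.3]
opening: 60.2
t 7.05 p [606.3  67.9 209.6] yaw 75.2 z [-0.001 -0.002 -1.   ] F [-0.7 -0.2  0.3] T [0.06 0.   0.  ] open 60.2 q [-0.01  0.61 -0.23  1.6   0.16  0.95 -0.55]
[317.29006623 252.41427292]
```

View pics/wrist6.png

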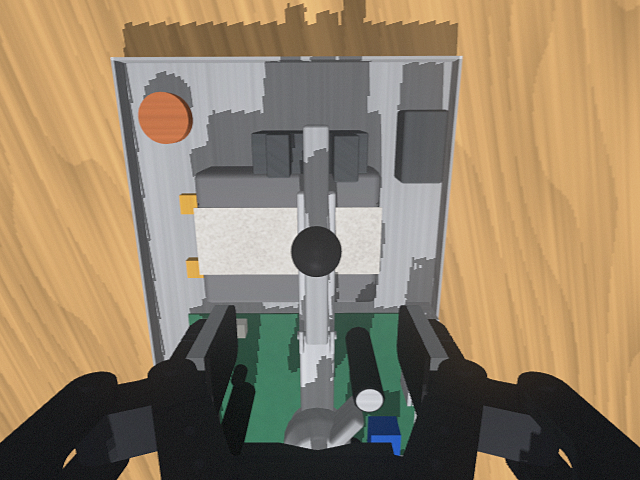

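View pics/scene6.png

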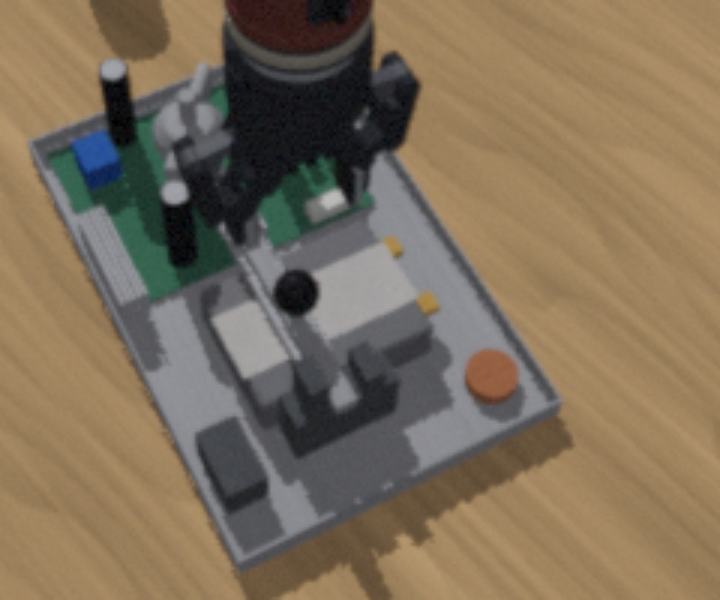

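The wrist view shows the knob at (317,251), against (317.3,252.4) predicted for arm closed and bar level. The bar lies between tooth and wall. Next I'll check finger clearances for the nut strokes.

```bash
cat >> h.py <<'E'
def rect(c,yaw,hx=11,hy=14.5):
    a=np.radians(yaw);x=np.array([np.cos(a),np.sin(a)]);y=np.array([-x[1],x[0]]);return c,x,y,hx,hy
def clr(r,p,rad):
    c,x,y,hx,hy=r;d=p-c;l=np.array([max(abs(d@x)-hx,0),max(abs(d@y)-hy,0)]);return np.hypot(*l)-rad
CANS=np.array([[613.2,-46],[579.8,-157],[500,-72.5]])
def fing(w,r,gap,dyaw,hx=11,hy=14.5):
    "finger centre behind wing at angle w (deg); r along wing; block touching wing at gap"
    a=np.radians(w);e=np.array([np.cos(a),np.sin(a)]);n=np.array([-e[1],e[0]])
    s=hy*np.cos(np.radians(dyaw))+hx*abs(np.sin(np.radians(dyaw)))
    c=st+r*e+(5+s+gap)*n; R=rect(c,w+dyaw,hx,hy)
    return c,clr(R,st,26),min(clr(R,p,11) for p in CANS)
E
python3 - <<'E'
from h import *
for dy,r in((0,40),(10,40),(20,40),(20,37),(30,38)):
    print(dy,r)
    for lab,ws in(("s1",(216.5,200,185,175,165,158)),("s2",(5,-5,-15,-40,-65,-75,-85)),("s3",(125,115,105,90,68))):
        print(lab,[(w,round(fing(w,r,0,dy)[1]),round(fing(w,r,0,dy)[2])) for w in ws])
E
```

```text
0 40
s1 [(216.5, 3, 17), (200, 3, 28), (185, 3, 21), (175, 3, 13), (165, 3, 7), (158, 3, 5)]
s2 [(5, 3, -3), (-5, 3, 5), (-15, 3, 12), (-40, 3, 28), (-65, 3, 13), (-75, 3, 6), (-85, 3, 4)]
s3 [(125, 3, -3), (115, 3, 5), (105, 3, 12), (90, 3, 21), (68, 3, 24)]
10 40
s1 [(216.5, 6, 17), (200, 6, 27), (185, 6, 24), (175, 6, 15), (165, 6, 6), (158, 6, 3)]
s2 [(5, 6, -5), (-5, 6, 2), (-15, 6, 10), (-40, 6, 27), (-65, 6, 14), (-75, 6, 6), (-85, 6, 2)]
s3 [(125, 6, -5), (115, 6, 2), (105, 6, 11), (90, 6, 21), (68, 6, 27)]
20 40
s1 [(216.5, 8, 16), (200, 8, 27), (185, 8, 27), (175, 8, 17), (165, 8, 8), (158, 8, 2)]
s2 [(5, 8, -4), (-5, 8, -1), (-15, 8, 9), (-40, 8, 27), (-65, 8, 17), (-75, 8, 8), (-85, 8, 0)]
s3 [(125, 8, -4), (115, 8, -1), (105, 8, 9), (90, 8, 21), (68, 8, 29)]
20 37
s1 [(216.5, 5, 15), (200, 5, 26), (185, 5, 28), (175, 5, 18), (165, 5, 10), (158, 5, 5)]
s2 [(5, 5, -1), (-5, 5, -1), (-15, 5, 7), (-40, 5, 26), (-65, 5, 18), (-75, 5, 10), (-85, 5, 3)]
s3 [(125, 5, -1), (115, 5, 0), (105, 5, 8), (90, 5, 20), (68, 5, 30)]
30 38
s1 [(216.5, 7, 14), (200, 7, 27), (185, 7, 28), (175, 7, 20), (165, 7, 11), (158, 7, 5)]
s2 [(5, 7, 0), (-5, 7, -1), (-15, 7, 6), (-40, 7, 27), (-65, 7, 20), (-75, 7, 11), (-85, 7, 2)]
s3 [(125, 7, 0), (115, 7, -1), (105, 7, 6), (90, 7, 20), (68, 7, 30)]
```

Run:
```python
from h import *
c,_,k=fing(216.5,40,8,10); print(c,k,plan([*c,170],46.5))
```

```text
[ 549.50850896 -139.05736652] 8.82356511445272 (array([-21.36,  -0.04,   3.79]), array([-0.004,  0.006,  0.501]))
```

```bash
python3 -m crank '{"dp":[[-5.5,0,0],[-11,0,0],[-16.5,0,0],[-21.4,0,1.5],[-21.4,0,3]],"rotation":[[0,0,0.12],[0,0,0.24],[0,0,0.36],[0,0,0.5],[0,0,0.5]],"gripper":[3,0,0,0,0]}' 30
python3 - <<'E'
from h import *
from station import ctrl
show()
for n in("wrist","scene","top"):
    c=ctrl.read_camera(n); im=c["pixels"][...,::-1];np.savez(f"{n}7.npz",**c)
    if n=="scene": im=cv2.resize(im[180:330,220:420],None,fx=4,fy=4,interpolation=2)
    if n=="top": im=cv2.resize(im[170:320,270:470],None,fx=4,fy=4,interpolation=2)
    cv2.imwrite(f"pics/{n}7.png",im)
E
```

```text
clock: 7.78
tool_pos: [547.1, -145.8, 176.0]
orientation: [[0.695, 0.719, -0.01], [0.719, -0.695, -0.007], [-0.012, -0.003, -1.0]]
contact_force: [0.5, 1.0, 0.4]
opening: -0.4
t 7.78 p [ 547.1 -145.8  176. ] yaw 46.0 z [-0.01  -0.007 -1.   ] F [0.5 1.  0.4] T [ 0.09 -0.03 -0.01] open -0.4 q [ 0.27  0.58 -0.09  1.76  0.08  0.81 -0.62]
```

View pics/wrist7.png

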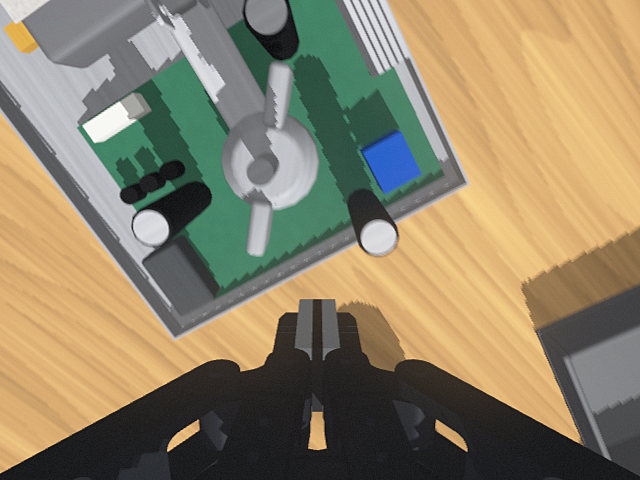

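View pics/scene7.png

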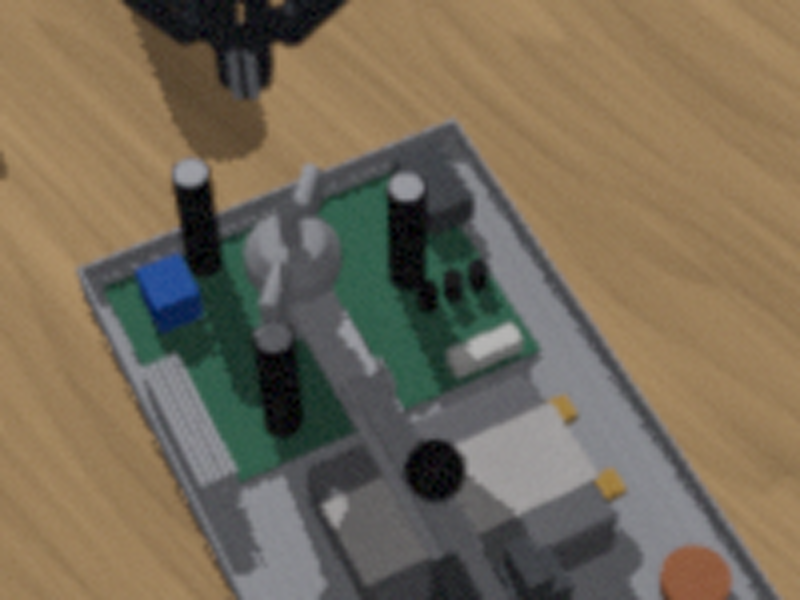

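View pics/top7.png

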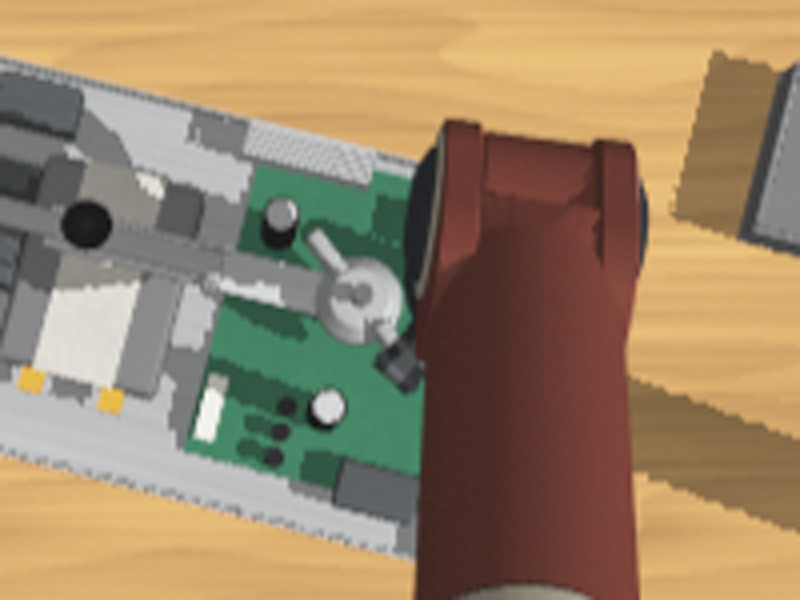

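The wrist view shows the stud top at (262,168), wing ends at (280,68) and (257,250), and the closed tips at (317,302). I'll measure the tip size and height from depth, and the wing angle.

Run:
```python
from h import *
c=dict(np.load("wrist7.npz"))
def world(u,v):
    d=c["range_z"][v,u]; q=np.linalg.solve(c["intrinsics"],[u,v,1])*d; return c["R"].T@(q-c["t"]),d
from station import ctrl
s=ctrl.observe();R=s["orientation"]
for u,v in((308,302),(326,302),(300,302),(335,302),(308,310),(308,340),(283,320),(350,320),(285,345),(350,345),(283,316)):
    X,d=world(u,v); print(u,v,round(float(d),1),X.round(1),"tool",(R.T@(X-s["tool_pos"])).round(1))
for n,u,v,z in(("stud",262,168,112),("w1",280,68,90),("w2",257,250,90)): print(n,atz(c,(u,v),z).round(1),world(u,v)[0].round(1))
a=atz(c,(280,68),90)-atz(c,(257,250),90);print(np.degrees(np.arctan2(a[1],a[0])))
S=dict(np.load("scene7.npz")) ; print(atz(S,(220+245/4,180+97/4),155))
```

```text
308 302 149.6 [ 552.6 -135.2  156.1] tool [ 4.7  0.8 19.9]
326 302 147.9 [ 557.8 -139.2  157.6] tool [ 5.3  7.3 18.4]
300 302 148.0 [ 551.1 -132.7  157.6] tool [ 5.4 -2.  18.4]
335 302 322.8 [ 511.6 -201.9   -1.2] tool [-70.8  17.8 177.7]
308 310 143.6 [ 552.7 -135.3  162.4] tool [ 4.6  0.9 13.6]
308 340 123.6 [ 553.5 -135.2  183.2] tool [ 5.1  1.3 -7.2]
283 320 143.1 [ 544.3 -131.5  164. ] tool [ 1.6 -7.8 12.1]
350 320 145.0 [ 560.6 -148.4  162.2] tool [ 0.5 15.6 13.7]
285 345 128.1 [ 545.6 -132.9  179.8] tool [ 1.3 -6.  -3.7]
350 345 128.3 [ 560.1 -147.1  179.6] tool [ 1.  14.2 -3.6]
283 316 147.4 [ 543.6 -131.7  159.7] tool [ 1.  -8.2 16.4]
stud [567.3 -90.2 112. ] [567.  -90.2 110.3]
w1 [601.7 -64.8  90. ] [601.7 -64.5  88.1]
w2 [ 530.7 -117.5   90. ] [ 530.7 -117.5   90. ]
36.60036766179357
[ 554.79155956 -131.75971494  155.        ]
```

Run:
```python
from h import *
show()
c,_,k=fing(216.5,40,7,10); print(c,k,plan([*c,97],46.5))
```

```text
t 7.92 p [ 549.  -138.   176.1] yaw 46.7 z [-0.01  -0.001 -1.   ] F [-0.3  0.1  0.2] T [ 0.05 -0.08 -0.01] open -0.4 q [ 0.27  0.58 -0.09  1.76  0.08  0.81 -0.62]
[ 548.91368617 -138.25350966] 9.808372867464854 (array([0.04, 0.06, 7.91]), array([-0.007,  0.008,  0.003]))
```

```bash
python3 -m crank '{"dp":[[0,0,4],[0,0.05,6.5],[0,0.05,7.9],[0,0.05,7.9]],"rotation":[[-0.007,0.008,0],[-0.007,0.008,0],[-0.007,0.008,0],[-0.007,0.008,0]],"gripper":[0,0,0,0]}'
python3 - <<'E'
from h import *
from station import ctrl
show()
c=ctrl.read_camera("wrist"); im=c["pixels"][...,::-1]; cv2.imwrite("pics/wrist8.png",im)
for w in(213,205,197,189,181,173,165):
    p,h,k=fing(w,40,0,10); print(w,round(h),round(k),*plan([*p,97],w+10-180))
E
```

```text
clock: 8.43
tool_pos: [548.7, -137.2, 96.5]
orientation: [[0.685, 0.729, -0.001], [0.729, -0.685, 0.001], [0.0, -0.001, -1.0]]
contact_force: [-0.0, -0.1, -0.8]
opening: -0.2
t 8.43 p [ 548.7 -137.2   96.5] yaw 46.8 z [-0.001  0.001 -1.   ] F [-0.  -0.1 -0.8] T [-0.06  0.03 -0.08] open -0.2 q [ 0.26  0.69 -0.08  1.83  0.09  0.62 -0.63]
213 6 19 [-0.02 -0.94  0.04] [ 0.001 -0.001  0.066]
205 6 24 [-0.13 -1.56  0.04] [ 0.    -0.001  0.205]
197 6 29 [-0.15 -2.19  0.04] [ 0.    -0.001  0.345]
189 6 28 [-0.09 -2.82  0.04] [ 0.    -0.001  0.485]
181 6 20 [ 0.06 -3.43  0.04] [ 0.    -0.001  0.624]
173 6 13 [ 0.3  -4.02  0.04] [ 0.    -0.001  0.764]
165 6 6 [ 0.61 -4.57  0.04] [ 0.    -0.001  0.903]
```

View pics/wrist8.png

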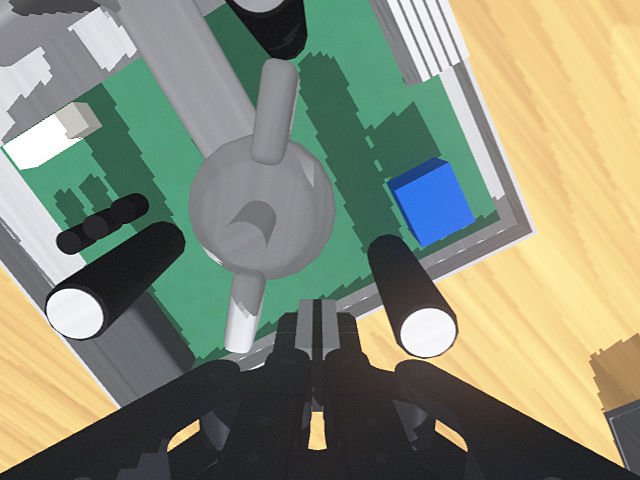

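The tips are at (317,305), between wing 2's end (240,345) and the can (428,330). Stroke 1 follows.

```bash
python3 -m crank '{"dp":[[0,-0.94,0],[-0.13,-1.56,0],[-0.15,-2.2,0],[-0.1,-2.8,0],[0.06,-3.43,0]],"rotation":[[0,0,0.07],[0,0,0.2],[0,0,0.34],[0,0,0.48],[0,0,0.62]],"gripper":[0,0,0,0,0]}'
python3 - <<'E'
from h import *
show()
for w in(175,170,166,164):
    p,h,k=fing(w,40,0,10); print(w,round(h),round(k),*plan([*p,97],w+10-180))
E
```

```text
clock: 9.1
tool_pos: [526.3, -115.7, 99.0]
orientation: [[0.982, 0.189, 0.006], [0.189, -0.982, -0.003], [0.006, 0.004, -1.0]]
contact_force: [0.4, -2.0, -0.9]
opening: -0.1
t 9.1 p [ 526.3 -115.7   99. ] yaw 10.9 z [ 0.006 -0.003 -1.   ] F [ 0.4 -2.  -0.9] T [-0.7  -0.19 -0.01] open -0.1 q [ 0.11  0.66  0.1   1.92 -0.11  0.57 -1.1 ]
175 6 15 [-0.25 -0.68  0.2 ] [ 0.004 -0.006  0.103]
170 6 10 [-0.31 -1.07  0.2 ] [ 0.003 -0.006  0.191]
166 6 7 [-0.34 -1.39  0.19] [ 0.003 -0.006  0.26 ]
164 6 6 [-0.35 -1.55  0.19] [ 0.003 -0.006  0.295]
```

```bash
python3 -m crank '{"dp":[[-0.25,-0.68,0.1],[-0.31,-1.07,0.2],[-0.34,-1.39,0.2],[-0.34,-1.39,0.2]],"rotation":[[0,0,0.1],[0,0,0.19],[0,0,0.26],[0,0,0.26]],"gripper":[0,0,0,0]}'
python3 - <<'E'
from h import *
from station import ctrl
show()
c=ctrl.read_camera("wrist"); im=c["pixels"][...,::-1]; cv2.imwrite("pics/wrist9.png",im)
E
```

```text
clock: 9.6
tool_pos: [521.5, -103.6, 98.5]
orientation: [[0.998, -0.069, 0.01], [-0.069, -0.998, -0.004], [0.01, 0.004, -1.0]]
contact_force: [-0.4, -3.5, 2.1]
opening: 0.1
t 9.6 p [ 521.5 -103.6   98.5] yaw -3.9 z [ 0.01  -0.004 -1.   ] F [-0.4 -3.5  2.1] T [-0.54  0.11 -0.01] open 0.1 q [ 0.04  0.65  0.17  1.94 -0.19  0.55 -1.3 ]
```

View pics/wrist9.png

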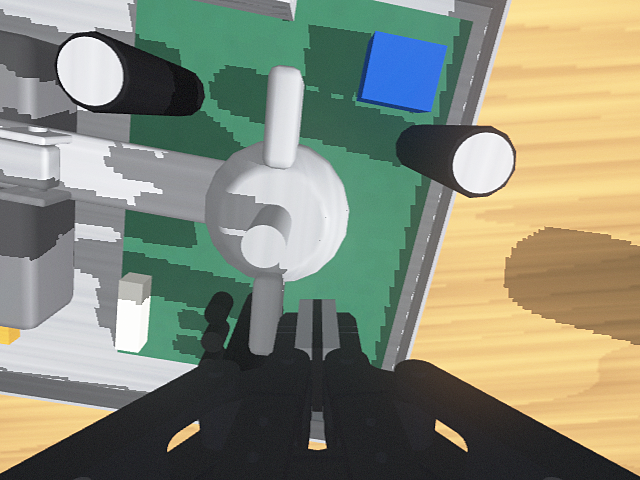

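Wing 2 has been pushed around. Its end is at (265,345) and wing 1's end is at (285,75), and the force was only 3.5 N. I'll back off, rise, and measure the nut.

```bash
python3 -m crank '{"dp":[[0,0.5,0],[0,0.5,-4],[0,0.5,-7.5],[0,0.5,-7.5]],"rotation":[[0,0,0],[0,0,0],[0,0,0],[0,0,0]],"gripper":[0,0,0,0]}'
python3 - <<'E'
from h import *
from station import ctrl
show()
c=ctrl.read_camera("wrist"); np.savez("wrist10.npz",**c);im=c["pixels"][...,::-1]; cv2.imwrite("pics/wrist10.png",im)
p,h,k=fing(-13,40,6,10); print(p,h,k,plan([*p,172],-3))
E
```

```text
clock: 10.15
tool_pos: [522.3, -108.2, 176.0]
orientation: [[0.998, -0.067, 0.016], [-0.067, -0.998, -0.004], [0.016, 0.003, -1.0]]
contact_force: [0.3, -0.0, -0.7]
opening: -0.3
t 10.15 p [ 522.3 -108.2  176. ] yaw -3.9 z [ 0.016 -0.004 -1.   ] F [ 0.3 -0.  -0.7] T [ 0.02  0.02 -0.01] open -0.3 q [ 0.02  0.53  0.21  1.88 -0.16  0.73 -1.32]
[609.3911863 -74.3050737] 7.5401262278465495 2.965620486593348 (array([ 8.58, -3.95,  0.32]), array([ 0.003, -0.012, -0.015]))
```

View pics/wrist10.png

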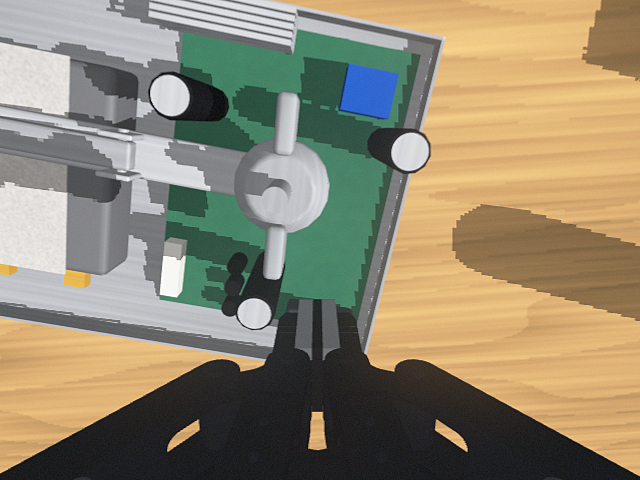

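Run:
```python
from h import *
c=dict(np.load("wrist10.npz"))
a=atz(c,(288,96),90);b=atz(c,(272,277),90);d=a-b;print(a,b,(a+b)/2,np.degrees(np.arctan2(d[1],d[0])))
for n,u,v in(("A",170,95),("B",411,151),("C",254,313)): print(n,atz(c,(u,v),92).round(1))
for w in (-8,-10,-12):
  for dy in(0,5,10):
    for r in (36,38,40):
      for g in (3,5): p,h,k=fing(w,r,g,dy); print(w,dy,r,g,p.round(1),round(h,1),round(k,1))
```

```text
[ 609.40243651 -100.10314669   90.        ] [520.0000811  -83.70695968  90.        ] [564.7012588  -91.90505318  90.        ] -10.392426193545347
A [613.4 -45.8  92. ]
B [ 580.4 -157.    92. ]
C [500.9 -72.3  92. ]
-8 0 36 3 [603.1 -74.5] 0.2 4.2
-8 0 36 5 [603.4 -72.5] 0.9 2.2
-8 0 38 3 [605.1 -74.8] 2.2 4.2
-8 0 38 5 [605.3 -72.8] 2.8 2.2
-8 0 40 3 [607.  -75.1] 4.1 4.2
-8 0 40 5 [607.3 -73.1] 4.7 2.2
-8 5 36 3 [603.2 -73.6] 1.5 2.6
-8 5 36 5 [603.5 -71.7] 2.1 0.6
-8 5 38 3 [605.2 -73.9] 3.4 2.8
-8 5 38 5 [605.5 -71.9] 4.0 0.8
-8 5 40 3 [607.2 -74.2] 5.3 3.0
-8 5 40 5 [607.4 -72.2] 5.9 1.0
-8 10 36 3 [603.3 -72.9] 2.8 1.0
-8 10 36 5 [603.6 -70.9] 3.4 -1.0
-8 10 38 3 [605.3 -73.1] 4.7 1.3
-8 10 38 5 [605.6 -71.2] 5.3 -0.6
-8 10 40 3 [607.3 -73.4] 6.7 1.7
-8 10 40 5 [607.6 -71.4] 7.2 -0.3
-10 0 36 3 [603.7 -75.9] 0.2 5.6
-10 0 36 5 [604.  -73.9] 0.9 3.6
-10 0 38 3 [605.6 -76.2] 2.2 5.6
-10 0 38 5 [606.  -74.3] 2.8 3.6
-10 0 40 3 [607.6 -76.6] 4.1 5.6
-10 0 40 5 [607.9 -74.6] 4.7 3.6
-10 5 36 3 [603.8 -75. ] 1.5 4.2
-10 5 36 5 [604.2 -73. ] 2.1 2.2
-10 5 38 3 [605.8 -75.4] 3.4 4.4
-10
[... 199 characters left out ...]
10 10 38 5 [606.3 -72.6] 5.3 1.1
-10 10 40 3 [607.9 -74.9] 6.7 3.4
-10 10 40 5 [608.2 -73. ] 7.2 1.5
-12 0 36 3 [604.2 -77.3] 0.2 7.0
-12 0 36 5 [604.6 -75.3] 0.9 5.0
-12 0 38 3 [606.1 -77.7] 2.2 7.0
-12 0 38 5 [606.6 -75.7] 2.8 5.0
-12 0 40 3 [608.1 -78.1] 4.1 7.0
-12 0 40 5 [608.5 -76.2] 4.7 5.0
-12 5 36 3 [604.4 -76.4] 1.5 5.7
-12 5 36 5 [604.8 -74.4] 2.1 3.7
-12 5 38 3 [606.3 -76.8] 3.4 5.9
-12 5 38 5 [606.8 -74.9] 4.0 3.9
-12 5 40 3 [608.3 -77.2] 5.3 6.1
-12 5 40 5 [608.7 -75.3] 5.9 4.1
-12 10 36 3 [604.5 -75.6] 2.8 4.4
-12 10 36 5 [605.  -73.7] 3.4 2.4
-12 10 38 3 [606.5 -76. ] 4.7 4.8
-12 10 38 5 [606.9 -74.1] 5.3 2.8
-12 10 40 3 [608.5 -76.5] 6.7 5.1
-12 10 40 5 [608.9 -74.5] 7.2 3.1
```

Run:
```python
from h import *
for hx,hy in((11,14.5),(14.5,11)):
  B=[]
  for r in np.arange(34,62,1):
    for dy in np.arange(-30,31,5):
      for g in np.arange(2,9,.5):
        p,h,k=fing(-10.4,r,g,dy,hx,hy); B.append((min(g,h+1,k),r,dy,g,h,k))
  B.sort(reverse=True); print(hx,[tuple(float(round(q,1)) for q in b) for b in B[:6]])
```

```text
11 [(7.7, 61.0, -30.0, 8.0, 24.3, 7.7), (7.5, 61.0, -30.0, 7.5, 24.1, 8.0), (7.5, 61.0, -30.0, 8.5, 24.6, 7.5), (7.2, 61.0, -25.0, 7.5, 23.9, 7.2), (7.1, 60.0, -30.0, 7.5, 23.2, 7.1), (7.0, 61.0, -25.0, 7.0, 23.7, 7.4)]
14.5 [(8.5, 61.0, 30.0, 8.5, 27.5, 9.0), (8.5, 61.0, 25.0, 8.5, 27.3, 9.0), (8.5, 61.0, 20.0, 8.5, 26.7, 8.8), (8.5, 61.0, 15.0, 8.5, 25.6, 8.6), (8.5, 61.0, 0.0, 8.5, 22.4, 8.5), (8.5, 60.0, 30.0, 8.5, 26.6, 8.5)]
```

The wing angle measures -10.4° and the centre re-measures at (564.7,-91.9); the cans are also confirmed. I'll go to stroke 2's start at yaw -10.4, with about 4 mm either side.

Run:
```python
from h import *
p,h,k=fing(-10.4,40,4.2,0); print(p,h,k,plan([*p,172],-10.4))
```

```text
[607.92116257 -75.71012195] 4.424332367366755 4.674959566005473 (array([ 8.45, -3.8 ,  0.32]), array([ 0.002, -0.012,  0.114]))
```

```bash
python3 -m crank '{"dp":[[4.2,-1.9,0],[8.45,-3.8,0.1],[8.45,-3.8,0.3],[8.45,-3.8,0.3],[8.45,-3.8,0.3]],"rotation":[[0,-0.012,0.06],[0.002,-0.012,0.114],[0.002,-0.012,0.114],[0.002,-0.012,0.114],[0.002,-0.012,0.114]],"gripper":[0,0,0,0,0]}'
python3 - <<'E'
from h import *
show()
p,h,k=fing(-10.4,40,4.2,0); print(plan([*p,110],-10.4),plan([*p,97],-10.4))
E
```

```text
clock: 10.82
tool_pos: [606.4, -76.7, 171.6]
orientation: [[0.983, -0.182, -0.002], [-0.182, -0.983, -0.0], [-0.002, 0.001, -1.0]]
contact_force: [-0.7, -1.1, -0.1]
opening: -0.1
t 10.82 p [606.4 -76.7 171.6] yaw -10.5 z [-0.002 -0.    -1.   ] F [-0.7 -1.1 -0.1] T [ 0.03 -0.03  0.02] open -0.1 q [-0.06  0.65  0.24  1.65 -0.19  0.87 -1.49]
(array([ 0.14, -0.13,  6.16]), array([ 0.001,  0.002, -0.002])) (array([ 0.14, -0.13,  7.46]), array([ 0.001,  0.002, -0.002]))
```

```bash
python3 -m crank '{"dp":[[0.1,-0.1,3],[0.14,-0.13,5],[0.14,-0.13,5],[0.14,-0.13,5]],"rotation":[[0,0,0],[0,0,0],[0,0,0],[0,0,0]],"gripper":[0,0,0,0]}'
python3 - <<'E'
from h import *
from station import ctrl
c=ctrl.read_camera("wrist"); im=c["pixels"][...,::-1]; cv2.imwrite("pics/wrist11.png",im)
c=ctrl.read_camera("scene"); im=c["pixels"][...,::-1];im=cv2.resize(im[180:330,220:420],None,fx=4,fy=4,interpolation=2); cv2.imwrite("pics/scene11.png",im)
show()
p,h,k=fing(-10.4,40,4.2,0); print(p,plan([*p,97],-10.4))
E
```

```text
clock: 11.32
tool_pos: [608.2, -76.4, 122.7]
orientation: [[0.983, -0.183, -0.0], [-0.183, -0.983, -0.001], [-0.0, 0.001, -1.0]]
contact_force: [0.1, -0.4, 0.7]
opening: -0.3
t 11.43 p [608.6 -76.1 123. ] yaw -10.5 z [ 0.    -0.001 -1.   ] F [-0.7 -0.  -0.2] T [ 0.03 -0.05  0.06] open 0.1 q [-0.05  0.72  0.23  1.68 -0.21  0.77 -1.48]
[607.92116257 -75.71012195] (array([-0.07, -0.03,  2.6 ]), array([ 0.001, -0.001, -0.002]))
```

View pics/wrist11.png

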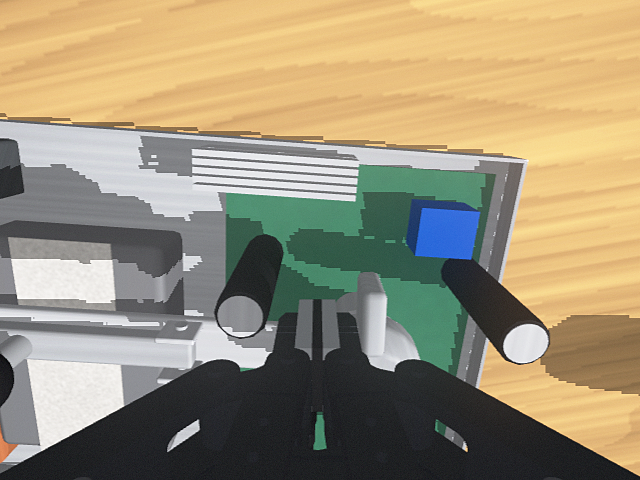

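View pics/scene11.png

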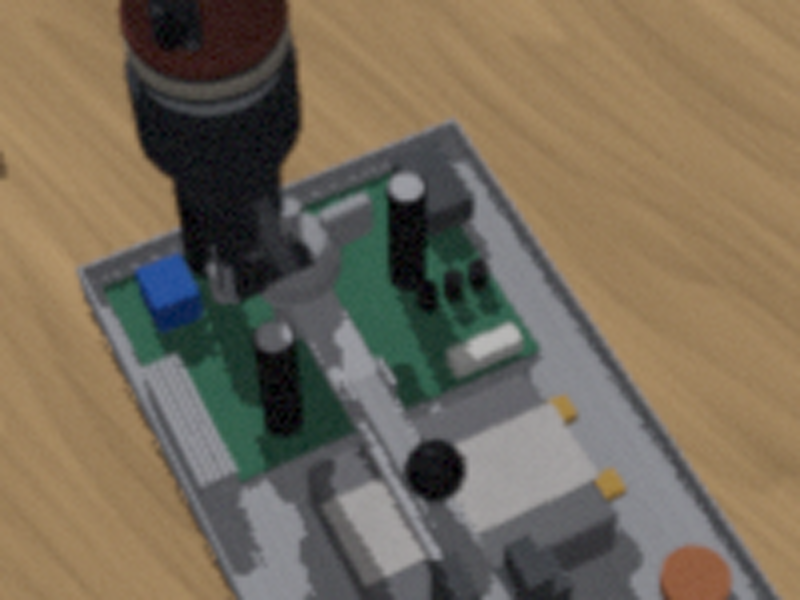

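The wing's edge at column 358 looks close to the finger's edge at 357, so I'll measure the gaps with depth before going lower.

Run:
```python
from h import *
from station import ctrl
c=ctrl.read_camera("wrist"); s=ctrl.observe();R=s["orientation"]
print(c["intrinsics"][0,0])
def world(u,v):
    d=c["range_z"][v,u]; q=np.linalg.solve(c["intrinsics"],[u,v,1])*d; return c["R"].T@(q-c["t"])
def tool(X): return (R.T@(X-s["tool_pos"])).round(1)
for u,v in((362,290),(362,310),(372,290),(366,300),(380,300),(281,325),(285,318),(353,318),(353,325),(300,303),(334,303)): print(u,v,world(u,v).round(1),tool(world(u,v)))
for u,v,z in((359,285,90),(359,310,90),(385,300,90)): print(u,v,tool(atz(c,(u,v),z)))
for u,v in((241,316),(266,318)): print("can",tool(atz(c,(u,v),92)))
z=c["range_z"]; print(z[318,272:292].round(0), z[318,345:364].round(0))
```

```text
411.22284707993776
362 290 [611.1 -95.   80.5] [ 6.  18.2 42.4]
362 310 [605.3 -93.4  87. ] [-0.  17.7 35.9]
372 290 [612.3 -98.8  84.9] [ 7.9 21.7 38. ]
366 300 [610.2 -95.6  88.6] [ 5.2 18.9 34.3]
380 300 [ 609.4 -101.1   89.2] [ 5.5 24.5 33.7]
281 325 [618.1 -64.4 113.3] [  7.3 -13.1   9.6]
285 318 [618.4 -65.6 109.1] [  7.8 -12.   13.8]
353 318 [613.9 -89.1 108.9] [ 7.7 11.9 14. ]
353 325 [613.3 -88.7 112.8] [ 7.  11.6 10.1]
300 303 [621.  -71.3 104.4] [11.4 -6.9 18.5]
334 303 [618.2 -83.3 103.3] [10.8  5.4 19.6]
359 285 [12.3 15.8 32.9]
359 310 [ 1.5 16.1 32.9]
385 300 [ 5.8 26.3 32.9]
can [ -0.1 -31.   30.9]
can [ -1.  -21.1  30.9]
[255. 255. 255. 255. 256. 256. 256. 146. 147. 146. 145. 145. 146. 145.
 146. 146. 145. 145. 145. 146.] [145. 146. 146. 145. 145. 145. 145. 144. 145. 146. 195. 195. 191. 186.
 181. 177. 174. 171. 169.]
```

Measured in the tool frame: the finger spans y from about -13.5 to +12.5, the wing face is at +16, and the can edge is at -20.5. I'll shift by -1.5 mm and descend.

```bash
python3 -m crank '{"dp":[[0,-0.15,0.6],[0,-0.15,1.6],[0,-0.15,2.6],[0,-0.15,2.6]],"rotation":[[0,0,0],[0,0,0],[0,0,0],[0,0,0]],"gripper":[0,0,0,0]}'
python3 - <<'E'
from h import *
show()
for w,dy in((-13,2),(-20,8),(-28,10),(-36,10),(-44,10)):
    p,h,k=fing(w,40,-1.5,dy); print(w,round(h),round(k),*plan([*p,97],w+dy))
E
```

```text
clock: 11.98
tool_pos: [607.8, -74.3, 95.4]
orientation: [[0.983, -0.182, -0.003], [-0.182, -0.983, -0.0], [-0.003, 0.001, -1.0]]
contact_force: [0.6, 0.5, 0.1]
opening: 0.2
t 11.97 p [607.8 -74.3  95.4] yaw -10.5 z [-0.003 -0.    -1.   ] F [0.6 0.5 0.1] T [-0.01  0.01  0.01] open 0.2 q [-0.04  0.75  0.21  1.7  -0.22  0.71 -1.47]
-13 4 12 [ 0.11  0.85 -0.16] [0.001 0.003 0.009]
-20 5 16 [ 0.3   1.26 -0.16] [0.001 0.003 0.026]
-28 6 21 [ 0.44  1.84 -0.16] [0.001 0.003 0.131]
-36 6 26 [ 0.49  2.46 -0.16] [0.001 0.003 0.27 ]
-44 6 31 [ 0.46  3.08 -0.16] [0.001 0.002 0.41 ]
```

```bash
python3 -m crank '{"dp":[[0.11,0.85,-0.1],[0.3,1.26,-0.15],[0.44,1.84,-0.15],[0.49,2.46,-0.15],[0.46,3.08,-0.15]],"rotation":[[0,0,0.01],[0,0,0.03],[0,0,0.13],[0,0,0.27],[0,0,0.41]],"gripper":[0,0,0,0,0]}'
python3 - <<'E'
from h import *
show()
for w in(-52,-60,-68,-74,-77):
    p,h,k=fing(w,40,-1.5,10); print(w,round(h),round(k),*plan([*p,97],w+10))
E
```

```text
clock: 12.6
tool_pos: [607.0, -103.8, 96.8]
orientation: [[0.827, -0.563, -0.003], [-0.563, -0.827, 0.003], [-0.004, -0.001, -1.0]]
contact_force: [0.4, 3.9, -1.9]
opening: -0.3
t 12.6 p [ 607.  -103.8   96.8] yaw -34.2 z [-0.003  0.003 -1.   ] F [ 0.4  3.9 -1.9] T [ 0.78 -0.14 -0.1 ] open -0.3 q [-0.06  0.77  0.32  1.69 -0.34  0.74 -1.73]
-52 6 25 [ 0.21  0.75 -0.02] [-0.001  0.004  0.135]
-60 6 18 [ 0.25  1.37 -0.02] [-0.     0.004  0.275]
-68 6 11 [ 0.22  2.   -0.02] [-0.     0.004  0.415]
-74 6 6 [ 0.13  2.45 -0.02] [0.    0.004 0.519]
-77 6 4 [ 0.07  2.68 -0.02] [0.    0.004 0.572]
```

```bash
python3 -m crank '{"dp":[[0.21,0.75,0],[0.25,1.37,0],[0.22,2,0],[0.12,2.5,0],[0.12,2.5,0]],"rotation":[[0,0,0.13],[0,0,0.27],[0,0,0.41],[0,0,0.53],[0,0,0.53]],"gripper":[0,0,0,0,0]}'
python3 -m crank '{"dp":[[0,-0.4,0],[0,-0.5,-4],[0,-0.5,-7.5],[0,-0.5,-7.5],[0,-0.5,-7.5]],"rotation":[[0,0,0],[0,0,0],[0,0,0],[0,0,0],[0,0,0]],"gripper":[0,0,0,0,0]}'
python3 - <<'E'
from h import *
from station import ctrl
show()
c=ctrl.read_camera("top"); np.savez("top12.npz",**c);im=c["pixels"][...,::-1];im=cv2.resize(im[170:320,270:470],None,fx=4,fy=4,interpolation=2); cv2.imwrite("pics/top12.png",im)
c=ctrl.read_camera("wrist"); np.savez("wrist12.npz",**c);im=c["pixels"][...,::-1]; cv2.imwrite("pics/wrist12.png",im)
E
```

```text
clock: 13.22
tool_pos: [594.8, -124.8, 97.1]
orientation: [[0.43, -0.903, -0.001], [-0.903, -0.43, 0.003], [-0.003, -0.0, -1.0]]
contact_force: [1.1, 1.5, -1.0]
opening: -0.1
clock: 13.85
tool_pos: [598.8, -123.2, 171.8]
orientation: [[0.43, -0.903, -0.002], [-0.903, -0.43, 0.003], [-0.004, 0.001, -1.0]]
contact_force: [-0.5, 0.1, 0.7]
opening: -0.3
t 13.85 p [ 598.8 -123.2  171.8] yaw -64.5 z [-0.002  0.003 -1.   ] F [-0.5  0.1  0.7] T [ 0.01 -0.01  0.  ] open -0.3 q [-0.14  0.7   0.53  1.65 -0.42  0.91 -2.15]
```

View pics/top12.png

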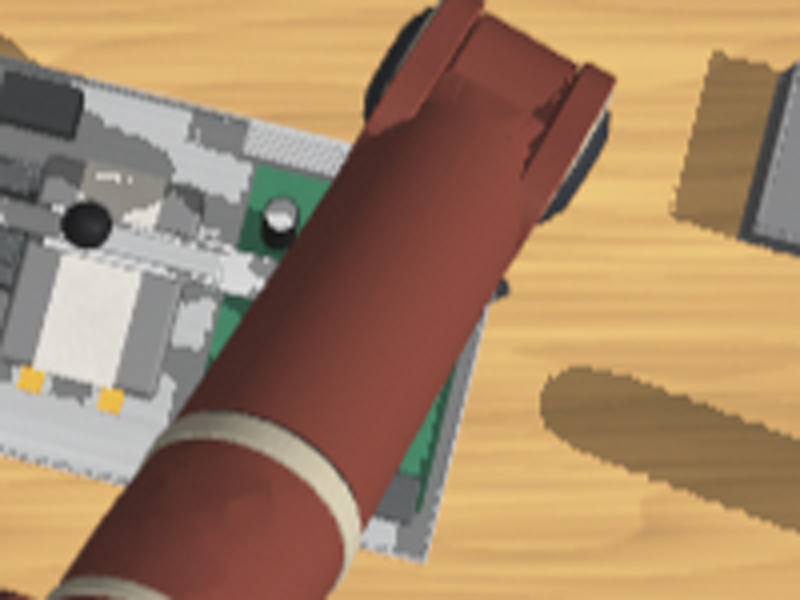

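View pics/wrist12.png

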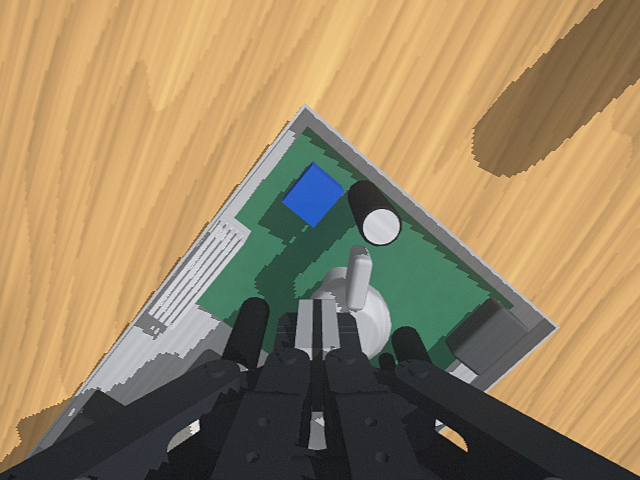

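Run:
```python
from h import *
c=dict(np.load("wrist12.npz"))
for p in((361,249),(356,300)):
    d=atz(c,p,90)[:2]-st;print(d.round(1),np.hypot(*d),np.degrees(np.arctan2(d[1],d[0])))
print(atz(c,(381,227),92))
w=110
for w in(110,108,106):
  for g in(4,6,8):
    p,h,k=fing(w,40,g,0);print(w,g,p.round(1),round(h,1),round(k,1))
p,h,k=fing(108,40,5,0)
print(plan([*p,172],108),plan([*p,172],-72))
```

```text
[ 19.3 -49.7] 53.345281351570854 -68.83344622823705
[  8.7 -23.5] 25.059459808043798 -69.6536248284901
[ 580.36349708 -156.40002403   92.        ]
110 4 [528.5 -62.2] 4.4 4.8
110 6 [526.7 -62.9] 5.0 2.8
110 8 [524.8 -63.6] 5.8 0.8
108 4 [529.6 -61. ] 4.4 6.2
108 6 [527.7 -61.6] 5.0 4.2
108 8 [525.8 -62.3] 5.8 2.2
106 4 [530.7 -59.8] 4.4 7.5
106 6 [528.8 -60.4] 5.0 5.5
106 8 [526.8 -60.9] 5.8 3.5
(array([-8.55,  3.67, -0.06]), array([-7.000e-03,  3.000e-03, -3.011e+00])) (array([-8.55,  3.67, -0.06]), array([0.002, 0.005, 0.13 ]))
```

Wing 1 is at about -70°, so wing 2 is at about 110°, with 42° left. I'll go to stroke 3's start behind wing 2.

Run:
```python
from h import *
p,h,k=fing(109.8,40,4.5,0); print(p,plan([*p,172],-70.2))
```

```text
[528.16934474 -62.29447933] (array([-8.48,  3.75, -0.06]), array([0.002, 0.005, 0.099]))
```

```bash
python3 -m crank '{"dp":[[-4.2,1.9,0],[-8.48,3.75,0],[-8.48,3.75,0],[-8.48,3.75,0],[-8.48,3.75,0]],"rotation":[[0,0,0.05],[0,0,0.1],[0,0,0.1],[0,0,0.1],[0,0,0.1]],"gripper":[0,0,0,0,0]}'
python3 - <<'E'
from h import *
show()
from station import ctrl
c=ctrl.read_camera("wrist"); np.savez("wrist13.npz",**c);im=c["pixels"][...,::-1]; cv2.imwrite("pics/wrist13.png",im)
p,h,k=fing(109.8,40,4.5,0); print(plan([*p,122],-70.2))
E
```

```text
clock: 14.58
tool_pos: [529.1, -63.5, 171.3]
orientation: [[0.337, -0.942, -0.003], [-0.942, -0.337, 0.002], [-0.003, 0.002, -1.0]]
contact_force: [-1.3, -0.3, 0.2]
opening: -0.3
t 14.57 p [529.1 -63.5 171.3] yaw -70.3 z [-0.003  0.002 -1.   ] F [-1.3 -0.3  0.2] T [ 0.02 -0.    0.03] open -0.3 q [-0.29  0.6   0.57  1.87 -0.44  0.8  -2.28]
(array([-0.12,  0.03,  4.93]), array([ 0.002,  0.003, -0.002]))
```

View pics/wrist13.png

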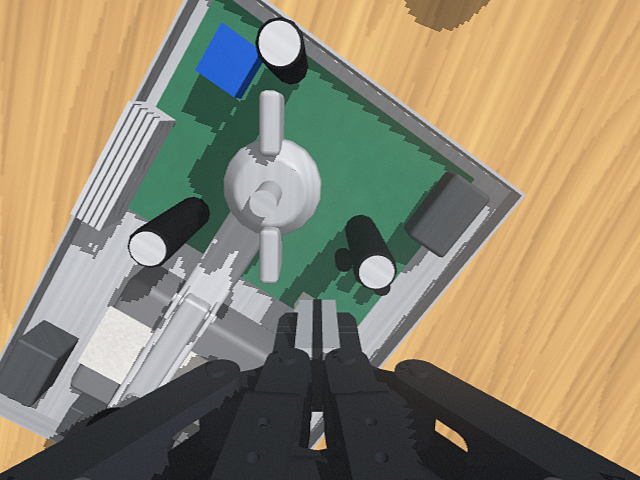

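The wing ends are at (271,95) and (270,278), and the can is at (375,270). I'll compute the angle and the tool-frame gaps.

Run:
```python
from h import *
from station import ctrl
s=ctrl.observe();R=s["orientation"]
c=dict(np.load("wrist13.npz"))
a=atz(c,(271,95),90);b=atz(c,(270,278),90);d=b-a;print((a+b)/2,np.degrees(np.arctan2(d[1],d[0])))
tool=lambda X:(R.T@(X-s["tool_pos"])).round(1)
for n,u,v,z in(("wing R top",282,255,90),("can c",376,272,92),("can L",359,272,92)): print(n,tool(atz(c,(u,v),z)))
```

```text
[564.14261702 -92.69124494  90.        ] 107.38849771981921
wing R top [  7.6 -18.7  81.2]
can c [-1.  29.2 79.3]
can L [-1.  20.5 79.3]
```

The gaps are about 5 mm to the wing and 6 mm to the can, so I'll descend.

```bash
python3 -m crank '{"dp":[[-0.1,0,3],[-0.12,0,5],[-0.12,0,6.2],[-0.12,0,7.4],[-0.12,0,7.4]],"rotation":[[0,0,0.02],[0,0,0.04],[0,0,0.04],[0,0,0.04],[0,0,0.04]],"gripper":[0,0,0,0,0]}'
python3 - <<'E'
from h import *
show()
for w,dy in((104,3),(97,10),(90,15),(83,18),(77,20)):
    p,h,k=fing(w,40,-1.5,dy); print(w,round(h),round(k),*plan([*p,97],w+dy-180))
E
```

```text
clock: 15.25
tool_pos: [528.2, -62.3, 96.7]
orientation: [[0.298, -0.954, -0.004], [-0.954, -0.298, 0.003], [-0.004, 0.003, -1.0]]
contact_force: [-0.2, -0.0, 0.5]
opening: -0.3
t 15.25 p [528.2 -62.3  96.7] yaw -72.6 z [-0.004  0.003 -1.   ] F [-0.2 -0.   0.5] T [ 0.01 -0.02  0.  ] open -0.3 q [-0.23  0.7   0.49  1.94 -0.54  0.64 -2.24]
104 4 14 [-0.21 -0.95 -0.03] [0.003 0.004 0.006]
97 6 18 [-0.4  -1.35 -0.03] [0.003 0.004 0.006]
90 7 22 [-0.53 -1.82 -0.03] [0.003 0.004 0.041]
83 7 27 [-0.6  -2.33 -0.03] [0.003 0.004 0.111]
77 8 31 [-0.61 -2.79 -0.03] [0.003 0.003 0.181]
```

```bash
python3 -m crank '{"dp":[[-0.21,-0.95,0],[-0.4,-1.35,0],[-0.53,-1.82,0],[-0.6,-2.33,0],[-0.61,-2.79,0]],"rotation":[[0,0,0],[0,0,0],[0,0,0.04],[0,0,0.11],[0,0,0.18]],"gripper":[0,0,0,0,0]}'
python3 - <<'E'
from h import *
show()
for w,dy in((75,18),(71,20),(68,20),(65,20),(62,20)):
    p,h,k=fing(w,40,-1.5,dy); print(w,round(h),round(k),*plan([*p,97],w+dy-180))
E
```

```text
clock: 15.88
tool_pos: [552.4, -47.8, 96.5]
orientation: [[0.119, -0.993, -0.006], [-0.993, -0.119, 0.003], [-0.004, 0.006, -1.0]]
contact_force: [-2.3, -1.0, 0.1]
opening: 0.3
t 15.88 p [552.4 -47.8  96.5] yaw -83.1 z [-0.006  0.003 -1.   ] F [-2.3 -1.   0.1] T [-0.32  0.61 -0.03] open 0.3 q [-0.29  0.74  0.55  1.87 -0.59  0.7  -2.42]
75 7 32 [ 0.03 -0.23 -0.05] [0.006 0.004 0.067]
71 8 30 [ 0.   -0.52 -0.05] [0.006 0.004 0.102]
68 8 28 [ 0.   -0.76 -0.05] [0.006 0.003 0.155]
65 8 25 [ 0.01 -1.   -0.05] [0.006 0.003 0.207]
62 8 22 [ 0.04 -1.23 -0.05] [0.006 0.003 0.259]
```

```bash
python3 -m crank '{"dp":[[0.03,-0.23,0],[0,-0.52,0],[0,-0.76,0],[0,-0.76,0]],"rotation":[[0,0,0.07],[0,0,0.1],[0,0,0.15],[0,0,0.15]],"gripper":[0,0,0,0]}'
python3 -m crank '{"dp":[[0,-0.15,0],[0,-0.3,0]],"rotation":[[0,0,0],[0,0,0]],"gripper":[0,0]}'
```

```text
clock: 16.38
tool_pos: [560.0, -46.2, 96.4]
orientation: [[-0.029, -1.0, -0.006], [-1.0, 0.029, 0.004], [-0.003, 0.006, -1.0]]
contact_force: [-3.2, -0.4, -0.2]
opening: 0.5
clock: 16.62
tool_pos: [561.7, -46.0, 96.2]
orientation: [[-0.029, -1.0, -0.009], [-1.0, 0.029, 0.005], [-0.005, 0.009, -1.0]]
contact_force: [-6.0, -0.3, 2.1]
opening: 0.2
```

```bash
python3 -c "
from h import *
show()"
```

```text
t 16.62 p [561.7 -46.   96.2] yaw -91.7 z [-0.009  0.005 -1.   ] F [-6.  -0.3  2.1] T [-0.12  1.25 -0.02] open 0.2 q [-0.32  0.77  0.6   1.84 -0.62  0.74 -2.54]
```

```bash
python3 -m crank '{"dp":[[0,-0.2,0],[0,-0.4,0],[0,-0.4,0]],"rotation":[[0,0,0],[0,0,0],[0,0,0]],"gripper":[0,0,0]}'
python3 -c "
from h import *
from station import ctrl
show()
c=ctrl.read_camera('wrist'); np.savez('wrist14.npz',**c);cv2.imwrite('pics/wrist14.png',c['pixels'][...,::-1])"
```

```text
clock: 17.0
tool_pos: [562.1, -45.9, 96.0]
orientation: [[-0.03, -0.999, -0.017], [-1.0, 0.03, 0.007], [-0.007, 0.017, -1.0]]
contact_force: [-9.9, -0.6, 6.6]
opening: -0.2
t 17.0 p [562.1 -45.9  96. ] yaw -91.7 z [-0.017  0.007 -1.   ] F [-9.9 -0.6  6.6] T [-0.05  1.88 -0.04] open -0.2 q [-0.32  0.77  0.6   1.84 -0.62  0.75 -2.54]
```

View pics/wrist14.png

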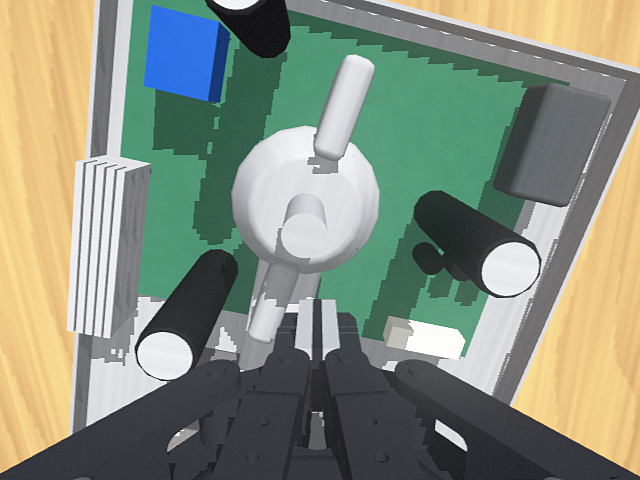

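A 4 mm command moved it only 0.4 mm while the force rose from 6 to 10 N, so the nut is at its stop. I'll back off, rise, move aside and check everything.

```bash
python3 -m crank '{"dp":[[0,0.7,0],[0,0.8,-4],[0,0.8,-8],[0,0.8,-10]],"rotation":[[0,0,0],[0,0,0],[0,0,0],[0,0,0]],"gripper":[0,0,0,0]}'
python3 -c "
from h import *
from station import ctrl
show()
c=ctrl.read_camera('wrist'); np.savez('wrist15.npz',**c);cv2.imwrite('pics/wrist15.png',c['pixels'][...,::-1])
print(plan([430,-330,230],-92))"
```

```text
clock: 17.55
tool_pos: [558.3, -46.5, 198.9]
orientation: [[-0.029, -1.0, -0.01], [-1.0, 0.029, 0.007], [-0.007, 0.01, -1.0]]
contact_force: [0.7, 0.5, -0.5]
opening: 0.3
t 17.55 p [558.3 -46.5 198.9] yaw -91.7 z [-0.01   0.007 -1.   ] F [ 0.7  0.5 -0.5] T [-0.02  0.02  0.04] open 0.3 q [-0.39  0.63  0.71  1.77 -0.5   0.94 -2.64]
(array([28.66, 12.14, -3.03]), array([0.007, 0.006, 0.006]))
```

View pics/wrist15.png

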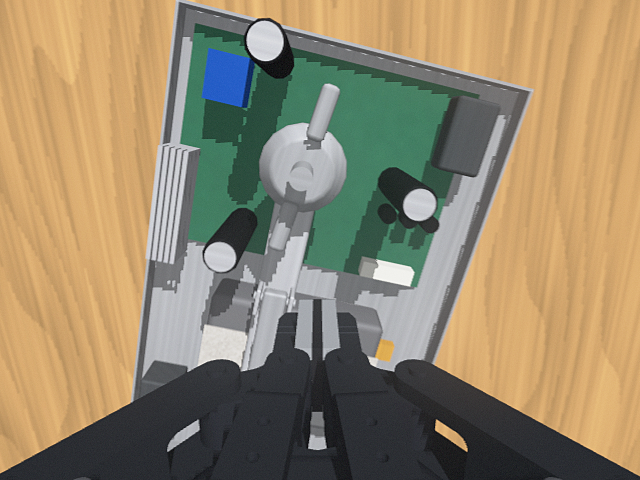

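```bash
python3 -m crank '{"dp":[[5,0,-3],[10.5,0,-5],[16,0,-6],[21.5,0,-6],[26,0,-6]],"rotation":[[0,0,-0.1],[0,0,-0.2],[0,0,-0.3],[0,0,-0.4],[0,0,-0.5]],"gripper":[0,0,0,0,0]}'
python3 -c "
from h import *
from station import ctrl
show()
for n in('top','scene'):
    c=ctrl.read_camera(n); np.savez(n+'16.npz',**c);im=c['pixels'][...,::-1];cv2.imwrite(f'pics/{n}16.png',im)
    b=im[170:320,220:420] if n=='top' else im[215:365,230:430]
    cv2.imwrite(f'pics/{n}16c.png',cv2.resize(b,None,fx=4,fy=4,interpolation=2))
c=dict(np.load('wrist15.npz'))
a=atz(c,(327,89),90);b=atz(c,(280,246),90);d=b-a;print((a+b)/2,np.degrees(np.arctan2(d[1],d[0])))
"
```

```text
clock: 18.23
tool_pos: [552.8, -309.5, 259.0]
orientation: [[0.456, -0.89, -0.004], [-0.89, -0.456, 0.006], [-0.007, 0.001, -1.0]]
contact_force: [0.1, -0.2, -0.2]
opening: 0.0
t 18.23 p [ 552.8 -309.5  259. ] yaw -62.8 z [-0.004  0.006 -1.   ] F [ 0.1 -0.2 -0.2] T [ 0.02 -0.07  0.02] open 0.0 q [ 0.16  0.64  0.57  1.48 -0.37  1.14 -1.87]
[564.50845211 -91.72999701  90.        ] 70.96827281874938
```

View pics/top16c.png

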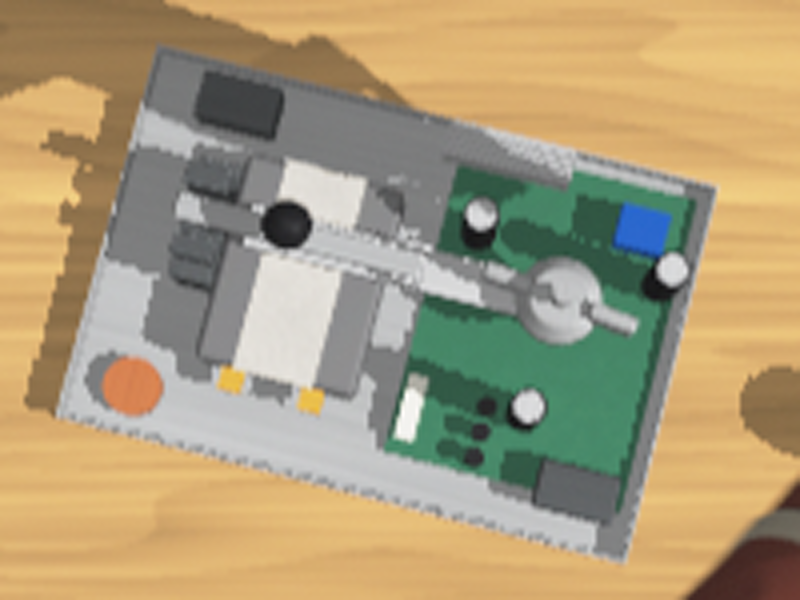

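View pics/scene16c.png

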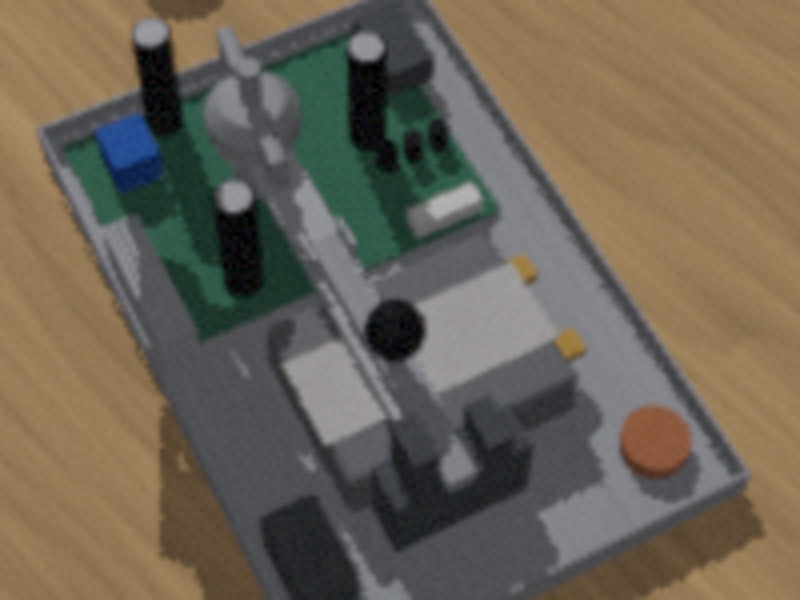

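View pics/scene16.png

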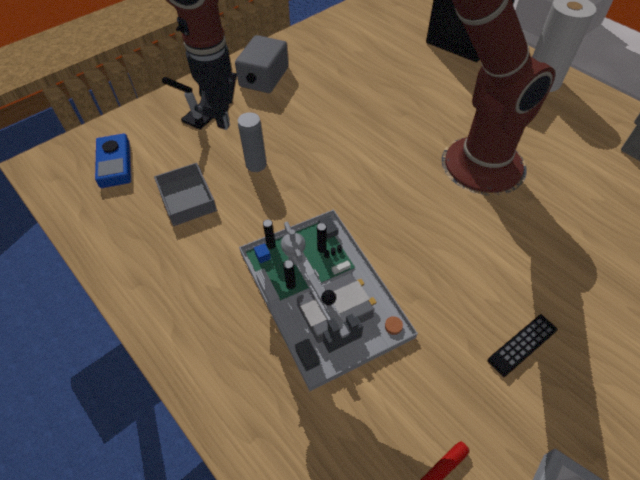

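The top view shows the bar lying in the striker and the wing's end at (635,325). My wrist reading of 71° is about 3° off the expected 68.1°. I'll measure more precisely using depth points at wing height.

Run:
```python
from h import *
for f in("wrist10","wrist13","wrist14","wrist15","top16","scene16"):
    c=dict(np.load(f+".npz")); z=c["range_z"]; v,u=np.nonzero(z>0)
    q=np.linalg.solve(c["intrinsics"],np.c_[u,v,np.ones(len(u))].T)*z[v,u]
    X=(c["R"].T@(q-np.array(c["t"]).reshape(3,1))).T
    d=X[:,:2]-st; r=np.hypot(*d.T)
    m=(r<50)&(r>29)&(X[:,2]>85)&(X[:,2]<93)
    if "wrist" in f: m&=(v<290)
    D=d[m]; a=np.degrees(np.arctan2(D[:,1],D[:,0]))
    for lo,n in((0,"A"),(1,"B")):
        s=(D[:,0]*np.cos(np.radians(70))+D[:,1]*np.sin(np.radians(70))>0)==bool(lo)
        if s.sum()>3: print(f,n,s.sum(),"median ang",np.median(a[s]).round(1),"mean",np.degrees(np.arctan2(D[s,1].mean(),D[s,0].mean())).round(1))
    m2=(r>60)&(r<75)&(X[:,2]>89)&(X[:,2]<95)
    aa=np.degrees(np.arctan2(d[m2,1],d[m2,0]))
    print("  cans",[np.median(aa[abs(aa-k)<12]).round(1) for k in(43,163,-77) if (abs(aa-k)<12).sum()>3])
```

```text
wrist10 A 574 median ang 168.8 mean 168.8
wrist10 B 876 median ang -9.8 mean -9.6
  cans [np.float64(42.9), np.float64(162.7), np.float64(-75.5)]
wrist13 A 889 median ang -71.9 mean -71.8
wrist13 B 621 median ang 106.4 mean 106.3
  cans [np.float64(42.9), np.float64(163.4), np.float64(-76.0)]
wrist14 A 2296 median ang -110.5 mean -110.6
wrist14 B 9 median ang 58.0 mean 58.1
  cans [np.float64(42.5), np.float64(163.5), np.float64(-69.4)]
wrist15 A 681 median ang -110.7 mean -110.7
wrist15 B 538 median ang 67.3 mean 67.3
  cans [np.float64(42.9), np.float64(163.3), np.float64(-76.1)]
top16 A 34 median ang -112.3 mean -111.9
top16 B 30 median ang 69.4 mean 69.4
  cans [np.float64(43.9), np.float64(164.4), np.float64(-77.2)]
scene16 A 28 median ang -112.3 mean -112.1
scene16 B 39 median ang 68.4 mean 68.7
  cans [np.float64(43.7), np.float64(161.4), np.float64(-75.8)]
```

Averaging both wings gives 68.3° (wrist), 68.5° (top) and 68.2° (scene) against an expected 68.1°, so the nut is at its stop. As a final bar check I'll triangulate the knob at top crop (287,225) and scene crop (395,330), and measure the nose height.

Run:
```python
from h import *
T=dict(np.load("top16.npz"));S=dict(np.load("scene16.npz"))
t=(220+287.5/4-.5,170+225.5/4-.5);s=(230+395.5/4-.5,215+330.5/4-.5)
X,r=tri(T,t,S,s);print("knob",X.round(1),r,"expected",tgt(0,0,0)[0].round(1))
d=X[:2]-st;print("arm deg",np.degrees(np.arctan2(d[1],d[0])),np.hypot(*d))
u=np.array([np.cos(np.radians(75.1)),np.sin(np.radians(75.1))])
for n,c in(("top",T),("scene",S)):
    z=c["range_z"];v,w=np.nonzero(z>0)
    q=np.linalg.solve(c["intrinsics"],np.c_[w,v,np.ones(len(w))].T)*z[v,w]
    P_=(c["R"].T@(q-np.array(c["t"]).reshape(3,1))).T
    e=P_[:,:2]-st;a=e@u;b=e@np.array([-u[1],u[0]])
    for lo,hi in((100,130),(186,200),(205,215),(215,225),(225,233)):
        m=(a>lo)&(a<hi)&(abs(b)<5);print(n,lo,hi,m.sum(),np.median(P_[m,2]).round(1) if m.any() else None)
A=cv2.imread("pics/top0.png").astype(int);B=cv2.imread("pics/top16.png").astype(int)
```

```text
knob [606.1  67.2  97.4] [array([-0.2,  0.2]), array([-0.5, -0.1])] expected [606.7  67.7  98. ]
arm deg 75.28719545777608 164.39806632051264
top 100 130 53 65.5
top 186 200 23 66.2
top 205 215 17 66.4
top 215 225 18 66.8
top 225 233 12 67.4
scene 100 130 68 67.9
scene 186 200 30 67.7
scene 205 215 17 67.9
scene 215 225 21 68.5
scene 225 233 64 34.5
```

View pics/top16.png

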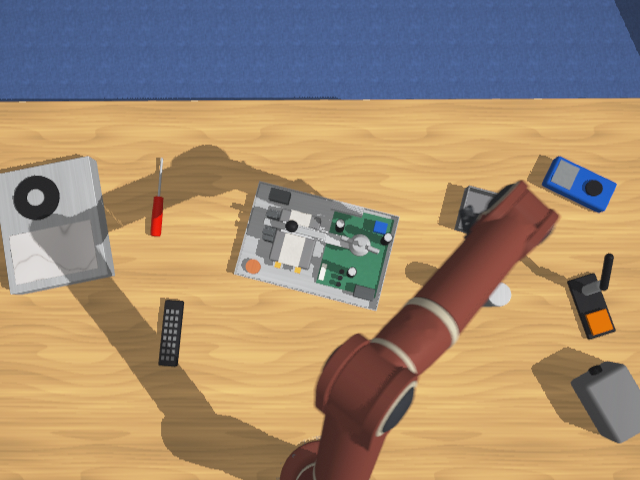

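The bar is level (top about 68 mm all along) and the arm is closed. The loose objects are where they were at the start: remote (171,333), screwdriver (157,200), spray (498,294) and tray (475,210). The robot is clear, so I'll hand in.

```bash
python3 -c "
from station import ctrl
print(ctrl.hand_in())"
```

```text
the job is handed in; nothing more can be done
None
```

The battery pack is held down: the arm is closed, the bar is down in the catch, and the wing nut is tightened to its stop. I handed the job in at about 18.4 s on the robot's clock. No verdict is reported.

**What I did:** I gripped the knob, raised the bar to about 0.3 rad and swung the arm about 53° over the tooth to its stop. I then lowered the bar and let go. The nut took three strokes with closed fingers between the cans, and the last one stalled: the push rose to 10 N while the finger moved only 0.4 mm.

**Final checks:**
- **Arm and bar:** the knob triangulated to (606, 67, 97), within 1 mm of the expected place. The bar's top measured 65.5–68.5 mm along its length, so it is level.
- **Nut:** the depth data from three cameras put the wings at 68.2–68.5°, against 68.1° expected at the stop. My first reading by eye gave 71°, which disagreed, so I re-measured from depth. One depth reading beyond the bar's nose (scene view, 34.5 mm) missed the bar, so I ignored it.
- **Cans and loose things:** no read-out during the strokes passed about 10 N, and that was the push on the wing at its stop. The remote, screwdriver, spray and tray look unmoved in the pictures, though the tray and spray were partly hidden by the robot in the last top view.

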